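# Shim the rocking die bed

## Robot

A 6-joint arm with a two-finger parallel gripper is mounted at the origin on the work surface. World frame = base frame: x ahead of the robot, y to its left, z up, the work surface at z = 0. Lengths are in m, angles in rad, forces in N, time in s.
With the tool pointing down it reaches from about 0.425 to 0.95 m from the base axis. Payload 3.5 kg.
Tool frame: the origin (TCP) lies between the finger pads; the fingertips stand 25 mm ahead of it and the grasp point (between the pads) lies 6 mm ahead of it (ctrl.finger_overhang is the distance from the TCP to the fingertips, in m); x points along the fingers, y is the direction in which the jaws open and shut, and the axes are right-handed (so a half turn about x gives the same grasp; the last joint's range is limited). The gripper opens to 85 mm and grips with 20 to 120 N. Pads are 22 mm wide; open, the fingers measure 114 mm over their backs; the gripper's body (76 mm by 85 mm) begins 54 mm behind the grasp point. The pads swing forward as they close: fully open they stand 13 mm farther back than shut.
Start: joints at [-1.345, 0.286, 1.577, -0, 1.279, -0.15], TCP at [0.248, -0.628, 0.234] pointing down, gripper open.
Joint ranges: [-2.77, 2.77], [-0.9, 2.22], [0.21, 2.48], [-1.53, 4.67], [0.24, 2.81], [-2.84, 2.84]. Speed limits (rad/s): [2.79, 2.79, 3.14, 3.14, 3.14, 3.14].

## Interface

Orientations are given as a unit quaternion [x, y, z, w].
In Python, from plant import ctrl gives the robot as it stands.
- The arm moves only by the tool play_rows, never from a script. Its argument "targets" is a list of rows, each an object with "delta_pos": the shift along the world's x, y, z normalised to -1 to 1, where 1 is 1000 mm, a list of three; "delta_rot": the turn, a rotation vector about the world's x, y, z normalised to -1 to 1, where 1 is pi rad, a list of three; "claw": the finger opening in mm, from 0 to 85.4. In form: [{"delta_pos": [tx, ty, tz], "delta_rot": [wx, wy, wz], "claw": claw}, ...]. A call has 1 to 20 rows; each row is the pose to reach, as a shift and turn from the pose measured when the call began, turning the shorter way round; what a row does not reach only later rows make up. A row lasts 1/12 s, in which the tool goes at most 41.7 mm and 7.16 degrees, less where a joint would pass 70% of its speed; a pose out of reach is approached as far as the arm can. A call with a number of a shift or a turn outside -1 to 1 is refused whole. A call with a gripper value outside its range is refused whole. The fingers move at their own pace and stop on an object; "newtons" is the grip in N (left out, the last holds). Time passes only in rows, so rows that repeat a pose let the fingers close. It gives the time, the measured TCP pose, the force and the opening at its end, in the units of the state.
- ctrl.get_state(): the state, without advancing time (a new reading comes with each control period).
- ctrl.read_camera(name): name is "scene" or "top"; returns the picture (400x640x3 uint8, blue, green, red); there is no depth.
- ctrl.calibration(name): a dict with "fx", "fy", "cx", "cy" (pixels), "camera_from_world" (4x4, takes a point from world to camera coordinates). Camera axes: x right, y down, z forward; pixel columns grow to the right and rows downward; lengths in m; the calibration is good to about 2 mm. A picture is of the moment at which its call begins. calibration takes no time and is no camera call.
- ctrl.sign_off(): hands the job in, once; it reports no verdict.
The state is a dict: "time": time; "qpos": joint angles; "dq": joint speeds; "joint_efforts": joint torques, N m; "eef_pos": TCP position; "tcp_rot": TCP orientation; "contact_force": force on the tool from outside, world axes, zero at the start; "wrist_torque": the same for the moment, N m; "opening": opening from 0.0 (shut) to 1.0 (fully open).
Only numpy, scipy, OpenCV 4.12 (cv2) and the standard library are available. Lean on these libraries where they do the work, as an engineer would, in place of code of your own. Each camera call takes 0.05 s, during which the arm holds its last target. There are 200 camera calls.

## Task

The steel die bed rocks because its brass foot is too short. Slide the copper packer flat along the bench under the brass foot until it is fully home against the yellow stop strip, then slide the blue taper shim in on top of the packer, nose first, until it is snug between packer and foot, without driving it in hard. Let go and press the red pad above that foot firmly, with about 12 N, to show that the bed no longer rocks; leave both shims in place and the dies and screwdriver alone.

Things in the scene. Friction and masses are not known exactly. Their poses are not given: they have to be found in the camera images.
- stop: Yellow stop strip fixed to the bench, 120 x 10 x 5 mm high, partly under the die bed. Its frame's origin is NOT on it but on the bench under the middle of the die bed, z up. In this frame the strip spans x +55 to +175 mm and its near face (facing -y) is at y = -100 mm. Both shims go in along +y of this frame, long sides along y, from its -y side, which is open bench.
- bed_mid (a point): Middle of the die bed's top, 56 mm above stop's origin. The bed is a steel plate 230 (x) x 310 (y) x 18 mm, underside 38 mm above the bench; the block at its -x +y corner reaches 88 mm, small die blanks lie on the rest (68 mm). In stop's frame three dark feet stand at (+90,+130), (-90,-130), (-90,+130) mm, the brass foot at (+90,-130) mm.
- foot_spot (a point): Point on the bench below the brass foot's centre, at (+90,-130) mm in stop's frame, same axes. The foot is a 24 mm ball; with the bed at rest its lowest point hangs 14.5 to 20.5 mm above the bench, different and unmeasured each time (its screw is seized). The stop strip's face is 30 mm past it in +y; the bed's edges are 25 mm from it in -y and +x.
- bed (a joint): Rocking angle of the die bed about the diagonal through two of its dark feet: 0 at rest on the third, growing as the brass-foot corner goes down (0.01 rad lowers it 1.5 mm), up to 0.09. Its weight brings it back to 0; unshimmed, about 7 to 8 N on the red pad tips it. It cannot go below 0: a shim driven further only jams.
- press_pad: Red round pad, 32 mm across, 4 mm thick, fixed on the die bed directly above the brass foot; origin at the centre of its underside.
- pad_top (a point): Centre of the top of the red pad, where it is pressed; 60 mm above the bench.
- packer: Copper-coloured flat packer, 44 (x) x 140 (y) x 8 (z) mm, plain, about 0.3 kg, loose. Origin at the centre of its underside. Grip it across its 44 mm width near the -y end. Home: its +y end against the stop strip (origin then at y = -170 mm in stop's frame), centred below the foot in x to 12 mm.
- wedge: Blue taper shim, 30 (x) x 130 (y) mm, about 0.2 kg, loose. Origin at the centre of its flat underside, +y to the thin nose. Its top rises from 4 mm at the nose to 13.5 mm at 75 mm behind it, then stays level. A grip lug, 30 (x) x 20 (y) mm, 38 mm high from the underside, stands at the thick end, centred 55 mm in -y from the origin.
- wedge_nose (a point): Middle of the shim's nose edge at its underside, 65 mm in +y from wedge. On the packer the shim gets snug with the nose 19 to 64 mm past the foot's centre, depending on the foot; from first touch the load on the foot grows over a few millimetres of travel. Over 25 N between shim and foot is too hard. It is self-locking: it stays when let go.
- wedge_lug (a point): Middle of the taper shim's grip lug, 24 mm above its underside; grip across its 30 mm width (x).
- die_a: Bystander: dark steel die block, 40 x 60 x 20 mm, with a rectangular raised face. Origin at the centre of its underside.
- die_b: Bystander: dark steel die block, 40 x 60 x 20 mm, with a round raised face. Origin at the centre of its underside.
- driver: Bystander: screwdriver lying on the bench, along its x axis; origin at its underside about the middle.
There are look-alikes about, which are no part of the job. Of the things like the wedge, leave any that is green or pink; of the rest the smaller one is meant.

How it is judged:
By the outcome, as a careful person would: the job done as asked, in the order asked, and still so for the second after the job is handed in, with the robot touching nothing.
It also fails if it takes over 64 s, if anything falls off the work surface, if the arm or the gripper's body presses on something with over 40 N, if the wrist force passes 120 N, or if a joint passes its speed limit or range.

## Working session

There is one attempt and no reset: what is moved stays moved. The work goes in short steps, Python scripts to look and compute and a tool call to move; the robot and the scene stay as the last step left them, time stands still between calls to the robot, and variables do not carry over. Pictures are saved under pics/ and viewed, about 8 in all and at most 12, crops included, and the job is handed in when it is done.

Besides the shell and the picture viewer there is one more tool, called by a JSON object that holds its "name" and its "arguments", one argument or row to a line. play_rows: Moves the arm, as the interface text tells. Its arguments: {"type":"object","properties":{"targets":{"type":"array"},"newtons":{"type":"number"}},"required":["targets"]}

```bash
mkdir -p pics; cat > h.py <<'E'
import numpy as np,cv2
from plant import ctrl
def ray(n,u,v,z):
    c=ctrl.calibration(n);T=np.linalg.inv(np.array(c["camera_from_world"]))
    d=T[:3,:3]@np.array([(u-c["cx"])/c["fx"],(v-c["cy"])/c["fy"],1]);o=T[:3,3]
    return o+d*(z-o[2])/d[2]
def proj(n,p):
    c=ctrl.calibration(n);q=np.array(c["camera_from_world"])@np.append(p,1)
    return np.array([c["fx"]*q[0]/q[2]+c["cx"],c["fy"]*q[1]/q[2]+c["cy"]])
E
python3 - <<'E'
from h import *
for n in("top","scene"):
    im=ctrl.read_camera(n);cv2.imwrite(f"pics/{n}0.png",im)
    T=np.linalg.inv(np.array(ctrl.calibration(n)["camera_from_world"]));print(n,T.round(3),ctrl.calibration(n)["fx"])
print(ctrl.get_state())
E
```

```text
top [[-0.064 -0.972  0.224  0.319]
 [-0.998  0.061 -0.02  -0.078]
 [ 0.005 -0.225 -0.974  1.098]
 [ 0.     0.     0.     1.   ]] 447.52652496706787
scene [[ 0.463  0.718 -0.52   1.173]
 [ 0.886 -0.369  0.28  -0.455]
 [ 0.009 -0.591 -0.807  1.072]
 [ 0.     0.     0.     1.   ]] 491.6085333756108
{'time': 0.1, 'qpos': array([-1.34502839e+00,  2.87119914e-01,  1.57803857e+00, -3.04445060e-06,
        1.27858702e+00, -1.49990842e-01]), 'dq': array([-0.00083088, -0.0002183 , -0.00190048,  0.00174546, -0.00025396,
       -0.0001354 ]), 'joint_efforts': array([ 4.40485410e-04, -4.07295513e+01, -2.93698668e+01, -1.81475434e-04,
        3.42116829e-03, -3.15972869e-06]), 'eef_pos': array([ 0.24761013, -0.6273132 ,  0.2331526 ]), 'tcp_rot': array([-0.69463316, -0.13283139,  0.69469289, -0.13131026]), 'contact_force': array([ 0.50611631, -0.03965398,  0.24182605]), 'wrist_torque': array([ 0.01878938, -0.05162968, -0.00209439]), 'opening': 0.9997618744809911}
```

View pics/top0.png

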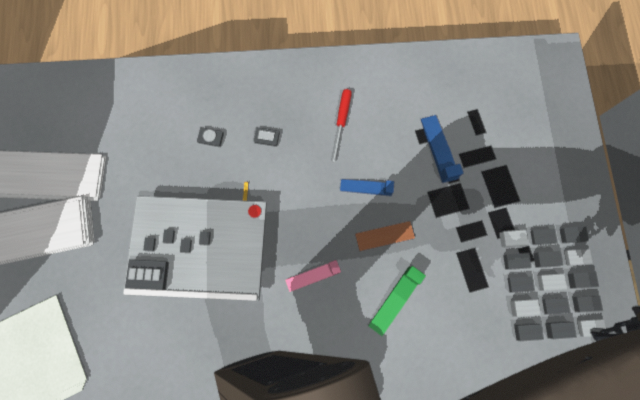

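View pics/scene0.png

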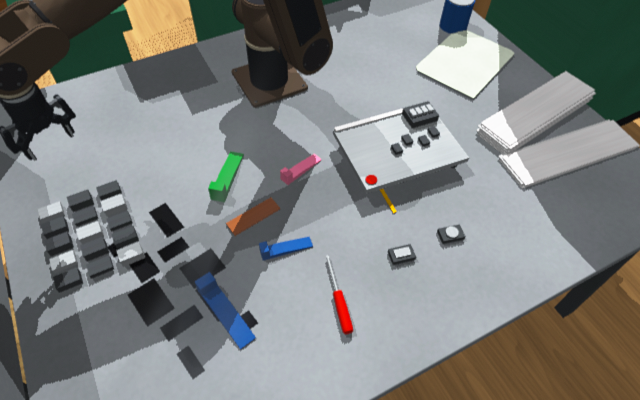

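The top view shows the red pad at (255,211), the yellow strip end at (247,190), and the bed with its +x up and +y left. The copper packer is at (385,236). The small blue wedge is at (367,187), with its lug on the right at about (388,187). The scene view agrees.

```bash
cat >> h.py <<'E'
def masks(im):
    h=cv2.cvtColor(im,cv2.COLOR_BGR2HSV)
    r=lambda a,b:cv2.inRange(h,a,b)
    return dict(copper=r((5,100,50),(16,215,255)),blue=r((100,120,40),(125,255,255)),yellow=r((18,150,80),(32,255,255)),
      red=r((0,200,80),(4,255,255))|r((175,200,80),(180,255,255)))
def blobs(m,amin=25):
    cs,_=cv2.findContours(m,cv2.RETR_EXTERNAL,cv2.CHAIN_APPROX_NONE)
    return [c for c in cs if cv2.contourArea(c)>amin]
E
python3 - <<'E'
from h import *
for n in("top","scene"):
    im=cv2.imread(f"pics/{n}0.png")
    for k,m in masks(im).items():
        for c in blobs(m):
            u,v=c.reshape(-1,2).mean(0); M=cv2.moments(c);u,v=M['m10']/M['m00'],M['m01']/M['m00']
            z=dict(copper=.008,blue=.013,yellow=.005,red=.060)[k]
            W=np.array([ray(n,*p,z)[:2] for p in c.reshape(-1,2)],np.float32)
            r=cv2.minAreaRect(W)
            print(n,k,(round(u),round(v)),cv2.contourArea(c),ray(n,u,v,z)[:2].round(4),"rect",np.round(r[0],4),np.round(r[1],3),round(r[2],1),cv2.boxPoints(r).round(3).tolist())
# bed top edges in top image
n="top";g=cv2.imread("pics/top0.png")
for p in((137,198),(266,201),(257,293),(125,291)): print(ray(n,*p,.056)[:2].round(4))
s=(g[180:260,250:290]); print(g[230,255:280].tolist()); print(g[190:206,200].tolist())
big=np.hstack([cv2.resize(cv2.imread("pics/top0.png")[165:265,225:425],(800,400),interpolation=2)]);cv2.imwrite("pics/c1.png",big)
E
```

```text
top copper (385, 236) 882.0 [ 0.468  -0.2571] rect [ 0.4682 -0.2574] [0.042 0.139] 9.0 [[0.43700000643730164, -0.19200000166893005], [0.4580000042915344, -0.32899999618530273], [0.5, -0.3230000138282776], [0.4779999852180481, -0.1860000044107437]]
top copper (433, 15) 9892.0 [ 1.0727 -0.4511] rect [ 0.997  -0.4391] [1.173 0.245] 86.6 [[0.8399999737739563, -1.0169999599456787], [1.0839999914169312, -1.031999945640564], [1.1540000438690186, 0.13899999856948853], [0.9100000262260437, 0.15299999713897705]]
top copper (122, 26) 7670.0 [1.0876 0.405 ] rect [1.0769 0.3858] [0.469 0.184] 86.6 [[0.9710000157356262, 0.15700000524520874], [1.1549999713897705, 0.1459999978542328], [1.1829999685287476, 0.6140000224113464], [0.9990000128746033, 0.625]]
top blue (367, 187) 559.0 [ 0.593  -0.2249] rect [ 0.5923 -0.2228] [0.133 0.034] 84.8 [[0.5690000057220459, -0.28700000047683716], [0.6029999852180481, -0.28999999165534973], [0.6150000095367432, -0.15800000727176666], [0.5809999704360962, -0.1550000011920929]]
top blue (440, 150) 1095.0 [ 0.6781 -0.4202] rect [ 0.684 -0.423] [0.178 0.057] 13.2 [[0.5910000205039978, -0.41600000858306885], [0.6039999723434448, -0.47099998593330383], [0.7770000100135803, -0.4300000071525574], [0.7639999985694885, -0.375]]
top yellow (245, 190) 40.5 [0.6051 0.0818] rect [0.6043 0.0817] [0.009 0.044] 84.2 [[0.5820000171661377, 0.07999999821186066], [0.6259999871253967, 0.07500000298023224], [0.6269999742507935, 0.08399999886751175], [0.5830000042915344, 0.08799999952316284]]Traceback (most recent call last):
  File "<stdin>", line 8, in <module>
  File "h.py", line 4, in ray
    c=ctrl.calibration(n);T=np.linalg.inv(np.array(c["camera_from_world"]))
ValueError: time passes only in moves, steps and waits
```

```bash
sed -i 's/^def ray/import functools\n@functools.cache\ndef cal(n): return ctrl.calibration(n)\ndef ray/; s/c=ctrl.calibration(n)/c=cal(n)/' h.py
sed -i 's/(0,200,80),(4/(0,180,80),(4/' h.py
python3 - <<'E'
from h import *
for n in("top","scene"):
    im=cv2.imread(f"pics/{n}0.png")
    for k,m in masks(im).items():
        for c in blobs(m):
            M=cv2.moments(c);u,v=M['m10']/M['m00'],M['m01']/M['m00']
            if (k=='copper' and v<100) or M['m00']>3000 or (n=="top" and k!='red'): continue
            z=dict(copper=.008,blue=.013,yellow=.005,red=.060)[k]
            r=cv2.minAreaRect(np.array([ray(n,*p,z)[:2] for p in c.reshape(-1,2)],np.float32))
            print(n,k,(round(u),round(v)),ray(n,u,v,z)[:2].round(4),np.round(r[0],4),np.round(r[1],3),round(r[2],1),cv2.boxPoints(r).round(3).astype(float).round(3).tolist())
for p in((137,198),(266,201),(259,293),(125,291)): print(ray("top",*p,.056)[:2].round(4))
g=cv2.imread("pics/top0.png");cv2.imwrite("pics/c1.png",cv2.resize(g[165:265,225:425],(800,400),interpolation=2))
E
```

```text
top red (254, 211) [0.5396 0.0537] [0.5399 0.0542] [0.024 0.022] 86.4 [[0.528, 0.043], [0.55, 0.042], [0.551, 0.065], [0.53, 0.067]]
top red (344, 107) [ 0.7901 -0.1778] [ 0.7897 -0.1774] [0.02  0.095] 75.6 [[0.741, -0.175], [0.833, -0.199], [0.838, -0.18], [0.746, -0.156]]
scene copper (252, 216) [ 0.4724 -0.2628] [ 0.4717 -0.261 ] [0.047 0.14 ] 9.0 [[0.438, -0.195], [0.46, -0.334], [0.506, -0.327], [0.484, -0.188]]
scene copper (633, 130) [0.7081 0.8713] [0.6968 0.8725] [0.051 0.115] 41.1 [[0.64, 0.899], [0.716, 0.812], [0.754, 0.846], [0.678, 0.933]]
scene blue (224, 310) [ 0.6841 -0.4225] [ 0.6788 -0.4232] [0.203 0.046] 9.9 [[0.575, -0.418], [0.583, -0.463], [0.783, -0.428], [0.775, -0.383]]
scene blue (284, 247) [ 0.5969 -0.2311] [ 0.5928 -0.2249] [0.127 0.049] 78.7 [[0.556, -0.282], [0.604, -0.292], [0.629, -0.168], [0.581, -0.158]]
scene blue (455, 17) [0.01   0.7384] [-0.0036  0.7505] [0.102 0.233] 42.2 [[-0.12, 0.802], [0.037, 0.63], [0.113, 0.699], [-0.044, 0.871]]
scene yellow (388, 201) [0.5901 0.0788] [0.589  0.0792] [0.012 0.083] 84.5 [[0.547, 0.077], [0.63, 0.069], [0.631, 0.081], [0.549, 0.089]]
scene red (343, 312) [ 0.8281 -0.1976] [ 0.8255 -0.197 ] [0.023 0.1  ] 75.5 [[0.774, -0.196], [0.871, -0.22], [0.877, -0.199], [0.78, -0.174]]
scene red (371, 179) [0.5419 0.0493] [0.5414 0.0496] [0.026 0.027] 58.9 [[0.523, 0.045], [0.546, 0.031], [0.56, 0.054], [0.536, 0.068]]
[0.5887 0.3321]
[0.562  0.0255]
[0.3483 0.0495]
[0.3723 0.3535]
```

View pics/c1.png

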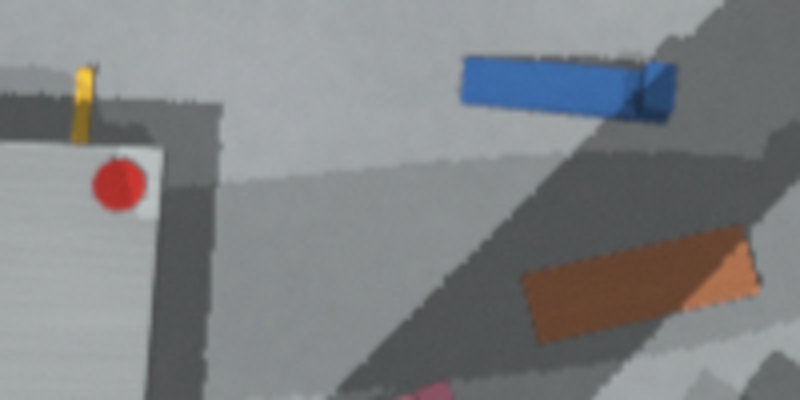

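The crop shows the pad at (118,185), the strip at (85,100), the wedge nose at (462,80), the lug top at (658,90) and the packer at (640,285). Next I work out the grasp shifts.

```bash
python3 - <<'E'
from h import *
from scipy.spatial.transform import Rotation as R
s=ctrl.get_state();r=R.from_quat(s["tcp_rot"]);M=r.as_matrix();print(M.round(3))
print("overhang",ctrl.finger_overhang)
jy=np.degrees(np.arctan2(M[1,1],M[0,1]));print("jaw axis deg",jy)
e=lambda a:np.array([-np.sin(np.radians(a)),np.cos(np.radians(a))])
P=np.array([.470,-.259]);F=np.array([.5405,.0515])
g=P-.055*e(8.9);print("packer grasp",g,"delta",g-s["eef_pos"][:2])
h=F-.095*e(-5.2);print("home grasp",h,h-g)
print("lug",ray("top",389.5,187.5,.038)[:2],ray("scene",266,249,.036)[:2],"nose",ray("top",340.5,185,.004)[:2],ray("scene",311,243,.004)[:2])
E
```

```text
[[-0.     0.367 -0.93 ]
 [ 0.002 -0.93  -0.367]
 [-1.    -0.002 -0.   ]]
overhang 0.025
jaw axis deg -68.47053803887181
packer grasp [ 0.47850907 -0.31333779] delta [0.23089894 0.31397541]
home grasp [ 0.5318899  -0.04310902] [0.05338083 0.27022877]
lug [ 0.58107146 -0.27540154] [ 0.59401463 -0.27655684] nose [ 0.60374021 -0.15868135] [ 0.61214238 -0.16352864]
```

{"name": "play_rows", "arguments": {
  "targets": [
    {"delta_pos": [0.231,0.314,-0.1],"delta_rot": [0,0,0.43],"claw": 65},
    {"delta_pos": [0.231,0.314,-0.1],"delta_rot": [0,0,0.43],"claw": 65},
    {"delta_pos": [0.231,0.314,-0.1],"delta_rot": [0,0,0.43],"claw": 65},
    {"delta_pos": [0.231,0.314,-0.1],"delta_rot": [0,0,0.43],"claw": 65},
    {"delta_pos": [0.231,0.314,-0.1],"delta_rot": [0,0,0.43],"claw": 65},
    {"delta_pos": [0.231,0.314,-0.1],"delta_rot": [0,0,0.43],"claw": 65},
    {"delta_pos": [0.231,0.314,-0.1],"delta_rot": [0,0,0.43],"claw": 65},
    {"delta_pos": [0.231,0.314,-0.1],"delta_rot": [0,0,0.43],"claw": 65},
    {"delta_pos": [0.231,0.314,-0.1],"delta_rot": [0,0,0.43],"claw": 65},
    {"delta_pos": [0.231,0.314,-0.1],"delta_rot": [0,0,0.43],"claw": 65},
    {"delta_pos": [0.231,0.314,-0.1],"delta_rot": [0,0,0.43],"claw": 65},
    {"delta_pos": [0.231,0.314,-0.1],"delta_rot": [0,0,0.43],"claw": 65},
    {"delta_pos": [0.231,0.314,-0.1],"delta_rot": [0,0,0.43],"claw": 65},
    {"delta_pos": [0.231,0.314,-0.1],"delta_rot": [0,0,0.43],"claw": 65}
  ],
  "newtons": 40
}}

```text
time: 1.27
eef_pos: [0.4784, -0.3139, 0.1333]
tcp_rot: [0.46, 0.537, -0.461, 0.536]
contact_force: [0.1, -0.8, 0.2]
opening: 0.762
```

{"name": "play_rows", "arguments": {
  "targets": [
    {"delta_pos": [0,0,-0.04],"delta_rot": [0,0,0],"claw": 65},
    {"delta_pos": [0,0,-0.075],"delta_rot": [0,0,0],"claw": 65},
    {"delta_pos": [0,0,-0.095],"delta_rot": [0,0,0],"claw": 65},
    {"delta_pos": [0,0,-0.105],"delta_rot": [0,0,0],"claw": 65},
    {"delta_pos": [0,0,-0.105],"delta_rot": [0,0,0],"claw": 65},
    {"delta_pos": [0,0,-0.105],"delta_rot": [0,0,0],"claw": 40},
    {"delta_pos": [0,0,-0.105],"delta_rot": [0,0,0],"claw": 35},
    {"delta_pos": [0,0,-0.105],"delta_rot": [0,0,0],"claw": 35},
    {"delta_pos": [0,0,-0.105],"delta_rot": [0,0,0],"claw": 35},
    {"delta_pos": [0,0,-0.105],"delta_rot": [0,0,0],"claw": 35},
    {"delta_pos": [0,0,-0.105],"delta_rot": [0,0,0],"claw": 35},
    {"delta_pos": [0,0,-0.105],"delta_rot": [0,0,0],"claw": 35}
  ]
}}

```text
time: 2.27
eef_pos: [0.4786, -0.314, 0.0288]
tcp_rot: [0.46, 0.537, -0.461, 0.537]
contact_force: [0.0, 0.2, 1.0]
opening: 0.41
```

```bash
python3 - <<'E'
from h import *
s=ctrl.get_state();print(s["eef_pos"],s["opening"],s["contact_force"])
a=ctrl.read_camera("top");b=ctrl.read_camera("scene")
cv2.imwrite("pics/c2.png",np.vstack([cv2.resize(a[140:280,280:440],(640,560))[100:500]*1,cv2.resize(b[150:290,190:350],(640,560))[200-200:400]])[:600] if 0 else np.hstack([cv2.resize(a[140:290,290:440],(400,400)),cv2.resize(b[150:300,180:330],(400,400))]))
E
```

```text
[ 0.47860505 -0.31404538  0.02876823] 0.4099476112258667 [8.86500582e-04 2.21672209e-01 1.03904392e+00]
```

View pics/c2.png

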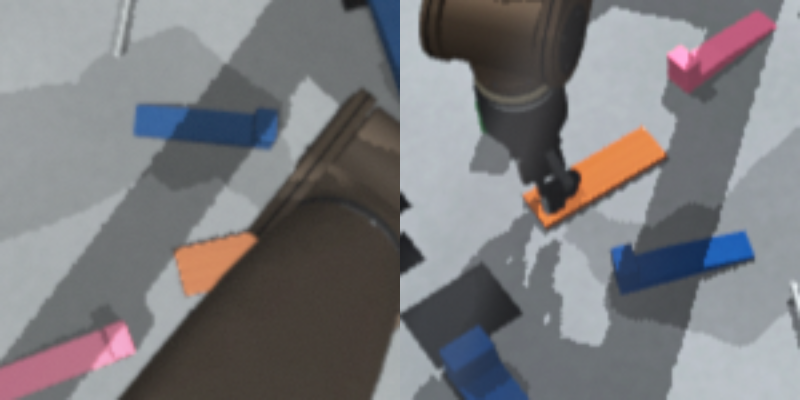

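The opening stopped at exactly the commanded 35 mm, not at 44 mm, so the fingers closed just above the packer. I'll reopen, go about 6 mm lower and close again.

{"name": "play_rows", "arguments": {
  "targets": [
    {"delta_pos": [0,0,0.006],"delta_rot": [0,0,0],"claw": 62},
    {"delta_pos": [0,0,0.006],"delta_rot": [0,0,0],"claw": 62},
    {"delta_pos": [0,0,0.006],"delta_rot": [0,0,0],"claw": 62},
    {"delta_pos": [0,0,0.006],"delta_rot": [0,0,0],"claw": 62},
    {"delta_pos": [0,0,0.001],"delta_rot": [0,0,0],"claw": 62},
    {"delta_pos": [0,0,-0.006],"delta_rot": [0,0,0],"claw": 62},
    {"delta_pos": [0,0,-0.006],"delta_rot": [0,0,0],"claw": 62},
    {"delta_pos": [0,0,-0.006],"delta_rot": [0,0,0],"claw": 38},
    {"delta_pos": [0,0,-0.006],"delta_rot": [0,0,0],"claw": 38},
    {"delta_pos": [0,0,-0.006],"delta_rot": [0,0,0],"claw": 38},
    {"delta_pos": [0,0,-0.006],"delta_rot": [0,0,0],"claw": 38},
    {"delta_pos": [0,0,-0.006],"delta_rot": [0,0,0],"claw": 38},
    {"delta_pos": [0,0,-0.006],"delta_rot": [0,0,0],"claw": 38}
  ]
}}

```text
time: 3.45
eef_pos: [0.4786, -0.314, 0.0226]
tcp_rot: [0.46, 0.537, -0.461, 0.536]
contact_force: [-0.3, 0.0, -0.4]
opening: 0.445
```

```bash
python3 - <<'E'
from h import *
s=ctrl.get_state();print(s["opening"],s["contact_force"])
b=ctrl.read_camera("scene")
cv2.imwrite("pics/c3.png",cv2.resize(b[170:250,200:300],(750,600),interpolation=cv2.INTER_CUBIC))
from scipy.spatial.transform import Rotation as R
M=R.from_quat(s["tcp_rot"]).as_matrix();print(M.round(2))
for d in(-.02,0,.02):
  for h in(.02,.008):
    p=s["eef_pos"]+M[:,0]*h+M[:,1]*d; print(d,h,(proj("scene",p)-[200,170])*7.5)
E
```

```text
0.44533880860990666 [-0.2886502   0.04076635 -0.42238989]
[[-0.    0.99  0.15]
 [-0.    0.15 -0.99]
 [-1.   -0.    0.  ]]
-0.02 0.02 [233.75007422 384.48499756]
-0.02 0.008 [229.26977643 365.34441736]
0 0.02 [263.63665702 424.09970165]
0 0.008 [259.35371761 405.12185717]
0.02 0.02 [293.97074641 464.30757632]
0.02 0.008 [289.89162714 445.49954077]
```

View pics/c3.png

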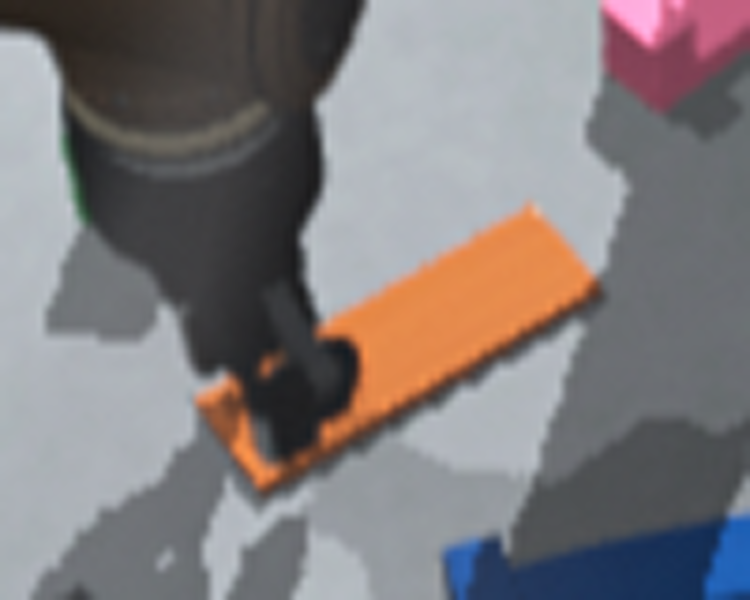

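The near fingertip is still on top of the packer, so I'll open and descend further, watching the force.

{"name": "play_rows", "arguments": {
  "targets": [
    {"delta_pos": [0,0,0.008],"delta_rot": [0,0,0],"claw": 60},
    {"delta_pos": [0,0,0.008],"delta_rot": [0,0,0],"claw": 60},
    {"delta_pos": [0,0,0.008],"delta_rot": [0,0,0],"claw": 60},
    {"delta_pos": [0,0,0.008],"delta_rot": [0,0,0],"claw": 60},
    {"delta_pos": [0,0,0.0],"delta_rot": [0,0,0],"claw": 60},
    {"delta_pos": [0,0,-0.004],"delta_rot": [0,0,0],"claw": 60},
    {"delta_pos": [0,0,-0.006],"delta_rot": [0,0,0],"claw": 60},
    {"delta_pos": [0,0,-0.006],"delta_rot": [0,0,0],"claw": 60},
    {"delta_pos": [0,0,-0.006],"delta_rot": [0,0,0],"claw": 60}
  ]
}}

```text
time: 4.25
eef_pos: [0.4782, -0.3137, 0.016]
tcp_rot: [0.46, 0.537, -0.461, 0.536]
contact_force: [-0.3, 0.5, -0.7]
opening: 0.705
```

{"name": "play_rows", "arguments": {
  "targets": [
    {"delta_pos": [0,0,0],"delta_rot": [0,0,0],"claw": 48},
    {"delta_pos": [0,0,0],"delta_rot": [0,0,0],"claw": 42},
    {"delta_pos": [0,0,0],"delta_rot": [0,0,0],"claw": 40},
    {"delta_pos": [0,0,0],"delta_rot": [0,0,0],"claw": 40},
    {"delta_pos": [0,0,0],"delta_rot": [0,0,0],"claw": 40},
    {"delta_pos": [0,0,0],"delta_rot": [0,0,0],"claw": 40}
  ]
}}

```text
time: 4.75
eef_pos: [0.4783, -0.3138, 0.0162]
tcp_rot: [0.46, 0.537, -0.461, 0.536]
contact_force: [0.3, -0.6, 0.6]
opening: 0.469
```

{"name": "play_rows", "arguments": {
  "targets": [
    {"delta_pos": [0,0,0.008],"delta_rot": [0,0,0],"claw": 56},
    {"delta_pos": [0,0,0.008],"delta_rot": [0,0,0],"claw": 56},
    {"delta_pos": [0,0,0.008],"delta_rot": [0,0,0],"claw": 56},
    {"delta_pos": [0,0,0.0],"delta_rot": [0,0,0],"claw": 56},
    {"delta_pos": [0,0,-0.004],"delta_rot": [0,0,0],"claw": 56},
    {"delta_pos": [0,0,-0.004],"delta_rot": [0,0,0],"claw": 56},
    {"delta_pos": [0,0,-0.004],"delta_rot": [0,0,0],"claw": 56}
  ]
}}

```text
time: 5.33
eef_pos: [0.4777, -0.3133, 0.0111]
tcp_rot: [0.46, 0.538, -0.461, 0.535]
contact_force: [0.6, 0.2, -0.2]
opening: 0.657
```

```bash
python3 - <<'E'
from h import *
s=ctrl.get_state();print(s["eef_pos"],s["opening"],s["contact_force"],ctrl.finger_overhang)
b=ctrl.read_camera("scene")
cv2.imwrite("pics/c4.png",cv2.resize(b[180:250,210:290],(640,560),interpolation=cv2.INTER_CUBIC))
E
```

```text
[ 0.47773756 -0.31327011  0.01111733] 0.6574426257950272 [ 0.60917825  0.15172348 -0.24703784] 0.025
```

View pics/c4.png

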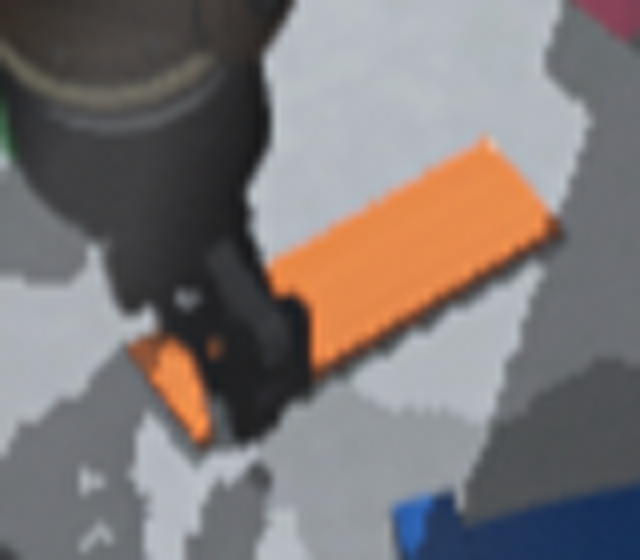

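The near finger now stands outside the packer's edge (tip about (240,438)) with no contact. Closing now.

{"name": "play_rows", "arguments": {
  "targets": [
    {"delta_pos": [0,0,0],"delta_rot": [0,0,0],"claw": 48},
    {"delta_pos": [0,0,0],"delta_rot": [0,0,0],"claw": 42},
    {"delta_pos": [0,0,0],"delta_rot": [0,0,0],"claw": 40},
    {"delta_pos": [0,0,0],"delta_rot": [0,0,0],"claw": 40},
    {"delta_pos": [0,0,0],"delta_rot": [0,0,0],"claw": 40}
  ]
}}

```text
time: 5.8
eef_pos: [0.4781, -0.3136, 0.0116]
tcp_rot: [0.46, 0.538, -0.461, 0.536]
contact_force: [0.7, 0.0, 0.3]
opening: 0.473
```

{"name": "play_rows", "arguments": {
  "targets": [
    {"delta_pos": [0,0,0],"delta_rot": [0,0,0],"claw": 30},
    {"delta_pos": [0,0,0],"delta_rot": [0,0,0],"claw": 30},
    {"delta_pos": [0,0,0],"delta_rot": [0,0,0],"claw": 30},
    {"delta_pos": [0,0,0],"delta_rot": [0,0,0],"claw": 30}
  ]
}}

```text
time: 6.13
eef_pos: [0.4781, -0.3136, 0.0117]
tcp_rot: [0.46, 0.538, -0.461, 0.536]
contact_force: [-0.0, -0.7, 0.3]
opening: 0.352
```

```bash
python3 - <<'E'
from h import *
s=ctrl.get_state();print(s["eef_pos"],s["opening"],s["contact_force"],s["wrist_torque"],s["joint_efforts"])
b=ctrl.read_camera("scene")
cv2.imwrite("pics/c5.png",cv2.resize(b[180:250,210:290],(640,560),interpolation=cv2.INTER_CUBIC))
E
```

```text
[ 0.47809149 -0.31357877  0.01169056] 0.35177991171518813 [-0.01448251 -0.6817949   0.2604778 ] [-0.04154722 -0.04146188 -0.04556163] [ 8.85348959e-05 -3.59566641e+01 -2.22293580e+01 -2.95386322e-03
  5.53907026e-03 -2.81635462e-07]
```

View pics/c5.png

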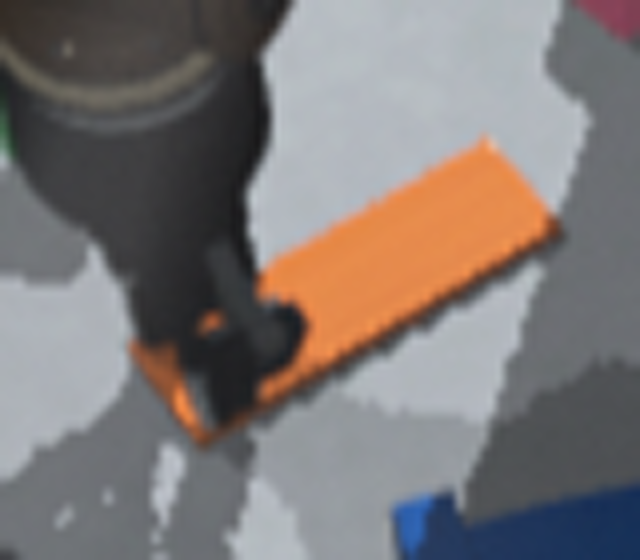

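The fingertip still closed over the packer's top, so its real reach is shorter than nominal. I'll open and go lower, with a force check.

{"name": "play_rows", "arguments": {
  "targets": [
    {"delta_pos": [0,0,0.006],"delta_rot": [0,0,0],"claw": 58},
    {"delta_pos": [0,0,0.006],"delta_rot": [0,0,0],"claw": 58},
    {"delta_pos": [0,0,0.006],"delta_rot": [0,0,0],"claw": 58},
    {"delta_pos": [0,0,0.006],"delta_rot": [0,0,0],"claw": 58},
    {"delta_pos": [0,0,0],"delta_rot": [0,0,0],"claw": 58},
    {"delta_pos": [0,0,-0.004],"delta_rot": [0,0,0],"claw": 58},
    {"delta_pos": [0,0,-0.006],"delta_rot": [0,0,0],"claw": 58},
    {"delta_pos": [0,0,-0.006],"delta_rot": [0,0,0],"claw": 58}
  ]
}}

```text
time: 6.85
eef_pos: [0.4774, -0.313, 0.0044]
tcp_rot: [0.46, 0.538, -0.461, 0.535]
contact_force: [0.5, 0.3, 0.0]
opening: 0.68
```

{"name": "play_rows", "arguments": {
  "targets": [
    {"delta_pos": [0,0,0],"delta_rot": [0,0,0],"claw": 46},
    {"delta_pos": [0,0,0],"delta_rot": [0,0,0],"claw": 40},
    {"delta_pos": [0,0,0],"delta_rot": [0,0,0],"claw": 38},
    {"delta_pos": [0,0,0],"delta_rot": [0,0,0],"claw": 38},
    {"delta_pos": [0,0,0],"delta_rot": [0,0,0],"claw": 38}
  ]
}}

```text
time: 7.27
eef_pos: [0.4773, -0.313, 0.0044]
tcp_rot: [0.46, 0.539, -0.461, 0.535]
contact_force: [-0.1, -0.3, -1.5]
opening: 0.495
```

It is gripped now, stopped at 42–43 mm. Next I slide and turn the packer to the entry line in front of the foot.

{"name": "play_rows", "arguments": {
  "targets": [
    {"delta_pos": [0.005,0.015,0],"delta_rot": [0,0,-0.006],"claw": 36},
    {"delta_pos": [0.01,0.035,0],"delta_rot": [0,0,-0.014],"claw": 36},
    {"delta_pos": [0.015,0.06,0],"delta_rot": [0,0,-0.026],"claw": 36},
    {"delta_pos": [0.021,0.085,0],"delta_rot": [0,0,-0.038],"claw": 36},
    {"delta_pos": [0.027,0.11,0],"delta_rot": [0,0,-0.05],"claw": 36},
    {"delta_pos": [0.034,0.135,0],"delta_rot": [0,0,-0.062],"claw": 36},
    {"delta_pos": [0.04,0.16,0],"delta_rot": [0,0,-0.07],"claw": 36},
    {"delta_pos": [0.044,0.178,0],"delta_rot": [0,0,-0.078],"claw": 36},
    {"delta_pos": [0.047,0.185,0],"delta_rot": [0,0,-0.078],"claw": 36},
    {"delta_pos": [0.047,0.185,0],"delta_rot": [0,0,-0.078],"claw": 36},
    {"delta_pos": [0.047,0.185,0],"delta_rot": [0,0,-0.078],"claw": 36}
  ]
}}

```text
time: 8.18
eef_pos: [0.5244, -0.1277, 0.0044]
tcp_rot: [-0.522, -0.479, 0.522, -0.475]
contact_force: [0.2, 1.0, 0.1]
opening: 0.496
```

```bash
cat > k.py <<'E'
from h import *
import sys
def info(tag,keys=("copper","blue","yellow","red")):
  ims=[ctrl.read_camera(n) for n in("top","scene")]
  for n,im in zip(("top","scene"),ims):
    cv2.imwrite(f"pics/{n}_{tag}.png",im)
    for k,m in masks(im).items():
        if k not in keys: continue
        for c in blobs(m):
            M=cv2.moments(c);u,v=M['m10']/M['m00'],M['m01']/M['m00']
            if (k=='copper' and v<100) or M['m00']>3000: continue
            z=dict(copper=.008,blue=.013,yellow=.005,red=.060)[k]
            r=cv2.minAreaRect(np.array([ray(n,*p,z)[:2] for p in c.reshape(-1,2)],np.float32))
            if not(.35<r[0][0]<.7 and -.4<r[0][1]<.15): continue
            print(n,k,(round(u),round(v)),np.round(r[0],4),np.round(r[1],3),round(r[2],1),cv2.boxPoints(r).astype(float).round(3).tolist())
  return ims
E
python3 - <<'E'
from k import *
a,b=info("pre",("copper","yellow"))
cv2.imwrite("pics/c6.png",np.hstack([cv2.resize(a[150:270,220:370],(400,320)),cv2.resize(b[140:260,230:430],(400,320))]))
print(ctrl.get_state()["contact_force"])
E
```

```text
top copper (285, 215) [ 0.5334 -0.0175] [0.03  0.043] 86.4 [[0.511, -0.031], [0.554, -0.034], [0.556, -0.004], [0.513, -0.001]]
top yellow (245, 190) [0.6043 0.0818] [0.009 0.044] 83.8 [[0.582, 0.08], [0.626, 0.075], [0.627, 0.084], [0.583, 0.088]]
scene copper (304, 212) [ 0.5261 -0.1381] [0.014 0.043] 85.8 [[0.504, -0.144], [0.547, -0.147], [0.548, -0.132], [0.505, -0.129]]
scene copper (335, 203) [ 0.5347 -0.0552] [0.099 0.047] 85.0 [[0.507, -0.102], [0.554, -0.107], [0.563, -0.008], [0.515, -0.004]]
scene yellow (388, 201) [0.5896 0.0793] [0.012 0.083] 83.6 [[0.547, 0.078], [0.63, 0.069], [0.632, 0.081], [0.549, 0.09]]
[ 1.3723166   1.75486371 -0.05135617]
```

View pics/c6.png

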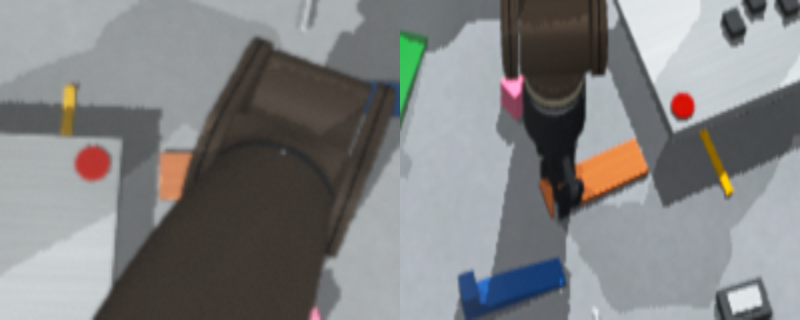

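The view shows the packer gripped, aligned and centred on the foot line, with its nose about 85 mm short of the strip. Sliding in.

{"name": "play_rows", "arguments": {
  "targets": [
    {"delta_pos": [0.0015,0.015,0],"delta_rot": [0,0,0],"claw": 36},
    {"delta_pos": [0.003,0.035,0],"delta_rot": [0,0,0],"claw": 36},
    {"delta_pos": [0.005,0.055,0],"delta_rot": [0,0,0],"claw": 36},
    {"delta_pos": [0.006,0.068,0],"delta_rot": [0,0,0],"claw": 36},
    {"delta_pos": [0.0065,0.074,0],"delta_rot": [0,0,0],"claw": 36},
    {"delta_pos": [0.007,0.077,0],"delta_rot": [0,0,0],"claw": 36},
    {"delta_pos": [0.007,0.079,0],"delta_rot": [0,0,0],"claw": 36},
    {"delta_pos": [0.007,0.079,0],"delta_rot": [0,0,0],"claw": 36}
  ]
}}

```text
time: 8.95
eef_pos: [0.5313, -0.0497, 0.0043]
tcp_rot: [-0.523, -0.478, 0.523, -0.474]
contact_force: [0.5, 0.5, -0.2]
opening: 0.497
```

{"name": "play_rows", "arguments": {
  "targets": [
    {"delta_pos": [0.0002,0.002,0],"delta_rot": [0,0,0],"claw": 36},
    {"delta_pos": [0.0004,0.004,0],"delta_rot": [0,0,0],"claw": 36},
    {"delta_pos": [0.0004,0.004,0],"delta_rot": [0,0,0],"claw": 36}
  ]
}}

```text
time: 9.2
eef_pos: [0.5318, -0.0459, 0.0044]
tcp_rot: [-0.523, -0.478, 0.523, -0.474]
contact_force: [0.6, -1.5, -0.2]
opening: 0.499
```

{"name": "play_rows", "arguments": {
  "targets": [
    {"delta_pos": [0.0002,0.002,0],"delta_rot": [0,0,0],"claw": 36},
    {"delta_pos": [0.0004,0.004,0],"delta_rot": [0,0,0],"claw": 36},
    {"delta_pos": [0.0004,0.004,0],"delta_rot": [0,0,0],"claw": 36}
  ]
}}

```text
time: 9.45
eef_pos: [0.5322, -0.0428, 0.0044]
tcp_rot: [-0.522, -0.478, 0.523, -0.475]
contact_force: [-0.7, -6.1, -0.9]
opening: 0.497
```

{"name": "play_rows", "arguments": {
  "targets": [
    {"delta_pos": [0.0002,0.002,0],"delta_rot": [0,0,0],"claw": 36},
    {"delta_pos": [0.0003,0.003,0],"delta_rot": [0,0,0],"claw": 36},
    {"delta_pos": [0.0003,0.003,0],"delta_rot": [0,0,0],"claw": 36}
  ]
}}

```text
time: 9.7
eef_pos: [0.5326, -0.0426, 0.0047]
tcp_rot: [-0.52, -0.477, 0.524, -0.477]
contact_force: [-1.9, -11.9, -0.4]
opening: 0.498
```

It is home: 12 N and no further travel. Release and lift.

{"name": "play_rows", "arguments": {
  "targets": [
    {"delta_pos": [0,0,0],"delta_rot": [0,0,0],"claw": 60},
    {"delta_pos": [0,0,0],"delta_rot": [0,0,0],"claw": 60},
    {"delta_pos": [0,0,0],"delta_rot": [0,0,0],"claw": 60},
    {"delta_pos": [0,0,0],"delta_rot": [0,0,0],"claw": 60},
    {"delta_pos": [0,-0.0,0.03],"delta_rot": [0,0,0],"claw": 60},
    {"delta_pos": [0,-0.04,0.065],"delta_rot": [0,0,0],"claw": 60},
    {"delta_pos": [-0.03,-0.07,0.1],"delta_rot": [0,0,0],"claw": 60},
    {"delta_pos": [-0.06,-0.1,0.12],"delta_rot": [0,0,0],"claw": 60},
    {"delta_pos": [-0.06,-0.14,0.12],"delta_rot": [0,0,0],"claw": 60},
    {"delta_pos": [-0.06,-0.18,0.12],"delta_rot": [0,0,0],"claw": 60},
    {"delta_pos": [-0.06,-0.22,0.12],"delta_rot": [0,0,0],"claw": 60},
    {"delta_pos": [-0.06,-0.26,0.12],"delta_rot": [0,0,0],"claw": 60},
    {"delta_pos": [-0.06,-0.26,0.12],"delta_rot": [0,0,0],"claw": 60}
  ]
}}

```text
time: 10.78
eef_pos: [0.4727, -0.3075, 0.1259]
tcp_rot: [-0.521, -0.474, 0.525, -0.478]
contact_force: [-0.3, 0.4, 0.8]
opening: 0.706
```

```bash
python3 - <<'E'
from k import *
a,b=info("w",("copper","yellow","blue"))
cv2.imwrite("pics/c7.png",np.hstack([cv2.resize(a[150:270,230:410],(400,266)),cv2.resize(b[140:300,230:430],(400,320))[:266]]))
E
```

```text
top copper (284, 215) [ 0.535  -0.0116] [0.087 0.04 ] 86.4 [[0.512, -0.054], [0.552, -0.056], [0.558, 0.031], [0.518, 0.033]]
top blue (367, 187) [ 0.5923 -0.2238] [0.131 0.034] 84.7 [[0.569, -0.287], [0.603, -0.29], [0.615, -0.16], [0.581, -0.157]]
top yellow (245, 190) [0.6043 0.0816] [0.008 0.044] 84.2 [[0.582, 0.08], [0.626, 0.075], [0.627, 0.084], [0.583, 0.088]]
scene copper (352, 198) [0.5406 0.0081] [0.141 0.048] 85.3 [[0.511, -0.06], [0.559, -0.064], [0.57, 0.076], [0.522, 0.08]]
scene blue (284, 247) [ 0.5927 -0.2247] [0.127 0.048] 79.8 [[0.558, -0.283], [0.605, -0.292], [0.627, -0.166], [0.581, -0.158]]
scene yellow (388, 201) [0.5891 0.0795] [0.012 0.082] 83.3 [[0.547, 0.078], [0.629, 0.069], [0.631, 0.081], [0.549, 0.09]]
```

View pics/c7.png

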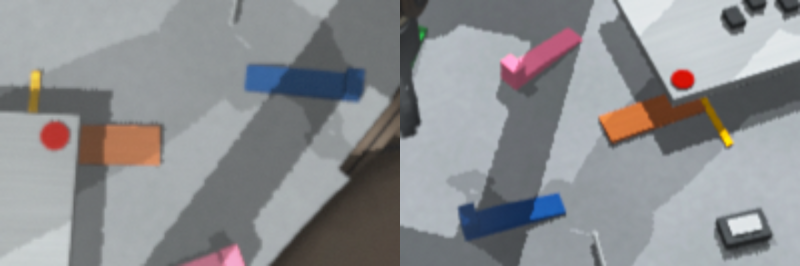

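The packer is home against the strip, its −y end at about (0.533,−0.058) as expected. Next I locate the wedge's lug and nose across both views.

```bash
python3 - <<'E'
from h import *
def tri(pt,ps):
    A=[];b=[]
    for n,p in(("top",pt),("scene",ps)):
        o=ray(n,*p,0.3);d=ray(n,*p,0)-o;d/=np.linalg.norm(d);Q=np.eye(3)-np.outer(d,d);A.append(Q);b.append(Q@o)
    return np.linalg.lstsq(np.vstack(A),np.hstack(b),rcond=None)[0]
L=tri((390.2,187.8),(264,245.5));N=tri((340.7,185.1),(311,242.5));print(L,N)
print(np.degrees(np.arctan2(-(N-L)[0],(N-L)[1])))
for n,p in(("top",(390.2,187.8)),("scene",(264,245.5))): print(ray(n,*p,.038))
s=ctrl.get_state();print(s["eef_pos"])
from scipy.spatial.transform import Rotation as R
M=R.from_quat(s["tcp_rot"]).as_matrix();print(M.round(3),np.degrees(np.arctan2(M[1,1],M[0,1])))
E
```

```text
[ 0.58145434 -0.2771451   0.03402045] [ 0.60586412 -0.16005363 -0.00560716]
-11.775663462321297
[ 0.58020939 -0.27703666  0.038     ]
[ 0.58402805 -0.27720973  0.038     ]
[ 0.47258271 -0.3048929   0.12495113]
[[-0.003  0.996 -0.094]
 [-0.005 -0.094 -0.996]
 [-1.    -0.003  0.005]] -5.383111263309152
```

{"name": "play_rows", "arguments": {
  "targets": [
    {"delta_pos": [0.036,0.01,0],"delta_rot": [0,0,-0.023],"claw": 60},
    {"delta_pos": [0.073,0.02,0],"delta_rot": [0,0,-0.023],"claw": 60},
    {"delta_pos": [0.109,0.028,0],"delta_rot": [0,0,-0.023],"claw": 60},
    {"delta_pos": [0.109,0.028,-0.01],"delta_rot": [0,0,-0.023],"claw": 60},
    {"delta_pos": [0.109,0.028,-0.045],"delta_rot": [0,0,-0.023],"claw": 60},
    {"delta_pos": [0.109,0.028,-0.08],"delta_rot": [0,0,-0.023],"claw": 60},
    {"delta_pos": [0.109,0.028,-0.1],"delta_rot": [0,0,-0.023],"claw": 60},
    {"delta_pos": [0.109,0.028,-0.108],"delta_rot": [0,0,-0.023],"claw": 60},
    {"delta_pos": [0.109,0.028,-0.108],"delta_rot": [0,0,-0.023],"claw": 60}
  ]
}}

```text
time: 11.63
eef_pos: [0.5796, -0.2738, 0.0137]
tcp_rot: [-0.537, -0.459, 0.542, -0.455]
contact_force: [-0.5, -0.1, 0.2]
opening: 0.703
```

{"name": "play_rows", "arguments": {
  "targets": [
    {"delta_pos": [0,0,0],"delta_rot": [0,0,0],"claw": 40},
    {"delta_pos": [0,0,0],"delta_rot": [0,0,0],"claw": 30},
    {"delta_pos": [0,0,0],"delta_rot": [0,0,0],"claw": 24},
    {"delta_pos": [0,0,0],"delta_rot": [0,0,0],"claw": 24},
    {"delta_pos": [0,0,0],"delta_rot": [0,0,0],"claw": 24},
    {"delta_pos": [0,0,0],"delta_rot": [0,0,0],"claw": 24},
    {"delta_pos": [0,0,0],"delta_rot": [0,0,0],"claw": 24}
  ],
  "newtons": 60
}}

```text
time: 12.22
eef_pos: [0.5811, -0.2745, 0.0161]
tcp_rot: [-0.538, -0.458, 0.541, -0.456]
contact_force: [0.0, 1.3, 6.5]
opening: 0.34
```

Gripped at 29 mm. Lift 35 mm and carry the wedge to just in front of the foot, aligned.

{"name": "play_rows", "arguments": {
  "targets": [
    {"delta_pos": [0,0,0.02],"delta_rot": [0,0,0],"claw": 22},
    {"delta_pos": [0,0,0.035],"delta_rot": [0,0,0],"claw": 22},
    {"delta_pos": [-0.008,0.025,0.035],"delta_rot": [0,0,0.005],"claw": 22},
    {"delta_pos": [-0.018,0.055,0.035],"delta_rot": [0,0,0.01],"claw": 22},
    {"delta_pos": [-0.028,0.085,0.035],"delta_rot": [0,0,0.015],"claw": 22},
    {"delta_pos": [-0.037,0.115,0.035],"delta_rot": [0,0,0.02],"claw": 22},
    {"delta_pos": [-0.046,0.145,0.035],"delta_rot": [0,0,0.023],"claw": 22},
    {"delta_pos": [-0.052,0.162,0.035],"delta_rot": [0,0,0.023],"claw": 22},
    {"delta_pos": [-0.055,0.17,0.035],"delta_rot": [0,0,0.023],"claw": 22},
    {"delta_pos": [-0.055,0.17,0.035],"delta_rot": [0,0,0.023],"claw": 22},
    {"delta_pos": [-0.055,0.17,0.035],"delta_rot": [0,0,0.023],"claw": 22}
  ]
}}

```text
time: 13.13
eef_pos: [0.5269, -0.1053, 0.0516]
tcp_rot: [-0.521, -0.476, 0.524, -0.476]
contact_force: [-0.2, -0.2, -1.1]
opening: 0.338
```

```bash
python3 - <<'E'
from k import *
a,b=info("g",("copper","blue"))
s=ctrl.get_state();print(s["eef_pos"],s["contact_force"],s["wrist_torque"],s["opening"])
cv2.imwrite("pics/c8.png",np.hstack([cv2.resize(a[160:260,230:330],(400,400),interpolation=2),cv2.resize(b[150:250,290:390],(400,400),interpolation=2)]))
E
```

```text
top copper (269, 216) [0.5372 0.0242] [0.015 0.041] 87.8 [[0.517, 0.018], [0.557, 0.016], [0.558, 0.031], [0.517, 0.032]]
scene copper (357, 199) [0.5413 0.008 ] [0.141 0.047] 85.6 [[0.512, -0.06], [0.559, -0.064], [0.57, 0.076], [0.523, 0.08]]
scene blue (312, 198) [ 0.4992 -0.1022] [0.011 0.056] 62.8 [[0.472, -0.094], [0.521, -0.12], [0.526, -0.11], [0.477, -0.085]]
scene blue (342, 195) [ 0.5195 -0.0324] [0.106 0.036] 81.1 [[0.494, -0.082], [0.529, -0.087], [0.545, 0.017], [0.51, 0.023]]
[ 0.52717408 -0.10604161  0.05166981] [ 0.20616396  0.1922839  -0.91421325] [-0.06217867 -0.0047341  -0.01849157] 0.3366159980151411
```

View pics/c8.png

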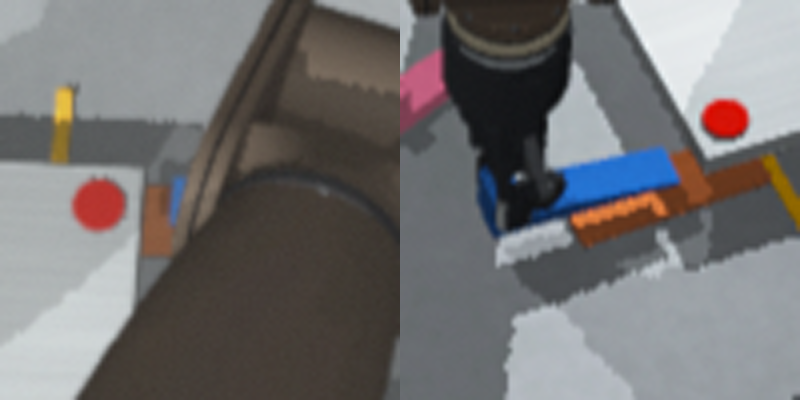

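```bash
python3 - <<'E'
from k import *
F=np.array([.5405,.0515]);t=np.radians(-5.3);ey=np.array([-np.sin(t),np.cos(t)]);ex=np.array([np.cos(t),np.sin(t)])
for z in(.035,.039):
  for n,p in(("top",(272.8,210.5)),("scene",(358.5,192))):
    q=ray(n,*p,z)[:2];print(z,n,q,"foot frame",(q-F)@ex,(q-F)@ey)
b=cv2.imread("pics/scene_g.png");a=cv2.imread("pics/top_g.png")
for n,im in(("top",a),("scene",b)):
  for c in blobs(masks(im)["blue"],10):
    r=cv2.minAreaRect(np.array([ray(n,*p,.046)[:2] for p in c.reshape(-1,2)],np.float32))
    bp=cv2.boxPoints(r)
    if abs(r[0][1])<.15: print(n,[((q-F)@ex*1e3,(q-F)@ey*1e3) for q in bp],r[1])
s=ctrl.get_state();q=s["eef_pos"][:2];print("tcp",(q-F)@ex,(q-F)@ey)
E
```

```text
0.035 top [0.54230339 0.01206161] foot frame 0.005438630386167416 -0.039103197481802944
0.035 scene [0.54783969 0.01013419] foot frame 0.011129291224919399 -0.04051099223080921
0.039 top [0.54146403 0.01172207] foot frame 0.004634223210836095 -0.039518818948437534
0.039 scene [0.55025222 0.00833942] foot frame 0.013697298109358682 -0.04207523703896353
scene [(np.float64(-31.90080849979459), np.float64(-160.66544611224083)), (np.float64(18.00743230747938), np.float64(-180.75133821576682)), (np.float64(21.865553367572794), np.float64(-171.16496701034538)), (np.float64(-28.04268743970118), np.float64(-151.07907490681936))] (0.010333609767258167, 0.05379849299788475)
scene [(np.float64(-12.18551571768948), np.float64(-146.81366103227177)), (np.float64(22.40801034124191), np.float64(-148.99711566515202)), (np.float64(28.868373927373355), np.float64(-46.642923531016606)), (np.float64(-5.725152131558038), np.float64(-44.45946889813636))] (0.10255786776542664, 0.03466232120990753)
tcp 0.0012832585665226632 -0.1580989948646149
```

The wedge hangs level, with its nose about 40 mm short of the foot and about 7 mm off in +x, so it is yawed about 3°. I'll correct the yaw and lower it toward the packer.

{"name": "play_rows", "arguments": {
  "targets": [
    {"delta_pos": [0.0,0,-0.01],"delta_rot": [0,0,0.015],"claw": 22},
    {"delta_pos": [0.0,0,-0.02],"delta_rot": [0,0,0.015],"claw": 22},
    {"delta_pos": [0.0,0,-0.024],"delta_rot": [0,0,0.015],"claw": 22},
    {"delta_pos": [0.0,0.0,-0.0255],"delta_rot": [0,0,0.015],"claw": 22},
    {"delta_pos": [0.0,0.0,-0.0255],"delta_rot": [0,0,0.015],"claw": 22}
  ]
}}

```text
time: 13.65
eef_pos: [0.5267, -0.1063, 0.0253]
tcp_rot: [-0.51, -0.488, 0.514, -0.487]
contact_force: [-0.2, -0.3, -2.1]
opening: 0.34
```

{"name": "play_rows", "arguments": {
  "targets": [
    {"delta_pos": [0.0,0,-0.001],"delta_rot": [0,0,0],"claw": 22},
    {"delta_pos": [0.0,0,-0.002],"delta_rot": [0,0,0],"claw": 22},
    {"delta_pos": [0.0,0,-0.002],"delta_rot": [0,0,0],"claw": 22}
  ]
}}

```text
time: 13.9
eef_pos: [0.5272, -0.1067, 0.024]
tcp_rot: [-0.51, -0.488, 0.514, -0.488]
contact_force: [-0.4, -0.9, 1.1]
opening: 0.343
```

Seated on the packer. Slide in 50 mm, still short of any possible contact.

{"name": "play_rows", "arguments": {
  "targets": [
    {"delta_pos": [0.001,0.01,0],"delta_rot": [0,0,0],"claw": 22},
    {"delta_pos": [0.002,0.022,0],"delta_rot": [0,0,0],"claw": 22},
    {"delta_pos": [0.003,0.035,0],"delta_rot": [0,0,0],"claw": 22},
    {"delta_pos": [0.004,0.045,0],"delta_rot": [0,0,0],"claw": 22},
    {"delta_pos": [0.0045,0.05,0],"delta_rot": [0,0,0],"claw": 22},
    {"delta_pos": [0.0045,0.05,0],"delta_rot": [0,0,0],"claw": 22},
    {"delta_pos": [0.0045,0.05,0],"delta_rot": [0,0,0],"claw": 22}
  ]
}}

```text
time: 14.48
eef_pos: [0.5317, -0.0556, 0.0241]
tcp_rot: [-0.51, -0.489, 0.513, -0.488]
contact_force: [0.5, 0.3, -0.0]
opening: 0.34
```

{"name": "play_rows", "arguments": {
  "targets": [
    {"delta_pos": [0.0003,0.003,0],"delta_rot": [0,0,0],"claw": 22},
    {"delta_pos": [0.0005,0.006,0],"delta_rot": [0,0,0],"claw": 22},
    {"delta_pos": [0.0005,0.006,0],"delta_rot": [0,0,0],"claw": 22}
  ]
}}

```text
time: 14.73
eef_pos: [0.5323, -0.0494, 0.0241]
tcp_rot: [-0.51, -0.489, 0.513, -0.488]
contact_force: [0.8, 0.5, -0.3]
opening: 0.339
```

{"name": "play_rows", "arguments": {
  "targets": [
    {"delta_pos": [0.0002,0.0025,0],"delta_rot": [0,0,0],"claw": 22},
    {"delta_pos": [0.0003,0.004,0],"delta_rot": [0,0,0],"claw": 22},
    {"delta_pos": [0.0003,0.004,0],"delta_rot": [0,0,0],"claw": 22}
  ]
}}

```text
time: 14.98
eef_pos: [0.5327, -0.0454, 0.0241]
tcp_rot: [-0.51, -0.488, 0.513, -0.488]
contact_force: [-0.3, -0.6, -0.7]
opening: 0.341
```

{"name": "play_rows", "arguments": {
  "targets": [
    {"delta_pos": [0.0002,0.0025,0],"delta_rot": [0,0,0],"claw": 22},
    {"delta_pos": [0.0003,0.003,0],"delta_rot": [0,0,0],"claw": 22},
    {"delta_pos": [0.0003,0.003,0],"delta_rot": [0,0,0],"claw": 22}
  ]
}}

```text
time: 15.23
eef_pos: [0.533, -0.0423, 0.0241]
tcp_rot: [-0.51, -0.489, 0.513, -0.488]
contact_force: [-0.4, -0.0, -0.4]
opening: 0.342
```

{"name": "play_rows", "arguments": {
  "targets": [
    {"delta_pos": [0.0002,0.002,0],"delta_rot": [0,0,0],"claw": 22},
    {"delta_pos": [0.0003,0.003,0],"delta_rot": [0,0,0],"claw": 22},
    {"delta_pos": [0.0003,0.003,0],"delta_rot": [0,0,0],"claw": 22}
  ]
}}

```text
time: 15.48
eef_pos: [0.5333, -0.039, 0.0241]
tcp_rot: [-0.51, -0.489, 0.513, -0.488]
contact_force: [-0.7, -0.8, -0.6]
opening: 0.341
```

```bash
python3 -c "
from h import *
s=ctrl.get_state();print(s['eef_pos'],s['contact_force'])"
```

```text
[ 0.53329113 -0.03902134  0.0241197 ] [-0.72086076 -0.84317012 -0.61381508]
```

{"name": "play_rows", "arguments": {
  "targets": [
    {"delta_pos": [0.0002,0.002,0],"delta_rot": [0,0,0],"claw": 22},
    {"delta_pos": [0.0003,0.003,0],"delta_rot": [0,0,0],"claw": 22},
    {"delta_pos": [0.0003,0.003,0],"delta_rot": [0,0,0],"claw": 22}
  ]
}}

```text
time: 15.73
eef_pos: [0.5336, -0.0358, 0.0241]
tcp_rot: [-0.51, -0.489, 0.513, -0.488]
contact_force: [-0.0, -0.5, 0.1]
opening: 0.338
```

{"name": "play_rows", "arguments": {
  "targets": [
    {"delta_pos": [0.0002,0.002,0],"delta_rot": [0,0,0],"claw": 22},
    {"delta_pos": [0.0003,0.003,0],"delta_rot": [0,0,0],"claw": 22},
    {"delta_pos": [0.0003,0.003,0],"delta_rot": [0,0,0],"claw": 22}
  ]
}}

```text
time: 15.98
eef_pos: [0.5339, -0.0324, 0.0241]
tcp_rot: [-0.51, -0.489, 0.513, -0.488]
contact_force: [0.3, 0.2, -0.5]
opening: 0.336
```

{"name": "play_rows", "arguments": {
  "targets": [
    {"delta_pos": [0.0002,0.002,0],"delta_rot": [0,0,0],"claw": 22},
    {"delta_pos": [0.0003,0.003,0],"delta_rot": [0,0,0],"claw": 22},
    {"delta_pos": [0.0003,0.003,0],"delta_rot": [0,0,0],"claw": 22}
  ]
}}

```text
time: 16.23
eef_pos: [0.5343, -0.0292, 0.0241]
tcp_rot: [-0.51, -0.489, 0.513, -0.487]
contact_force: [0.2, -0.7, -0.3]
opening: 0.336
```

{"name": "play_rows", "arguments": {
  "targets": [
    {"delta_pos": [0.0002,0.002,0],"delta_rot": [0,0,0],"claw": 22},
    {"delta_pos": [0.0003,0.003,0],"delta_rot": [0,0,0],"claw": 22},
    {"delta_pos": [0.0003,0.003,0],"delta_rot": [0,0,0],"claw": 22}
  ]
}}

```text
time: 16.48
eef_pos: [0.5345, -0.0259, 0.0241]
tcp_rot: [-0.51, -0.489, 0.513, -0.487]
contact_force: [0.9, 0.4, 0.1]
opening: 0.34
```

{"name": "play_rows", "arguments": {
  "targets": [
    {"delta_pos": [0.0002,0.002,0],"delta_rot": [0,0,0],"claw": 22},
    {"delta_pos": [0.0003,0.003,0],"delta_rot": [0,0,0],"claw": 22},
    {"delta_pos": [0.0003,0.003,0],"delta_rot": [0,0,0],"claw": 22}
  ]
}}

```text
time: 16.73
eef_pos: [0.5349, -0.0226, 0.0241]
tcp_rot: [-0.51, -0.489, 0.513, -0.487]
contact_force: [0.4, -0.0, -0.2]
opening: 0.336
```

{"name": "play_rows", "arguments": {
  "targets": [
    {"delta_pos": [0.0002,0.002,0],"delta_rot": [0,0,0],"claw": 22},
    {"delta_pos": [0.0003,0.003,0],"delta_rot": [0,0,0],"claw": 22},
    {"delta_pos": [0.0003,0.003,0],"delta_rot": [0,0,0],"claw": 22}
  ]
}}

```text
time: 16.98
eef_pos: [0.5352, -0.0193, 0.0241]
tcp_rot: [-0.51, -0.489, 0.513, -0.487]
contact_force: [0.0, -0.5, -0.7]
opening: 0.339
```

{"name": "play_rows", "arguments": {
  "targets": [
    {"delta_pos": [0.0002,0.002,0],"delta_rot": [0,0,0],"claw": 22},
    {"delta_pos": [0.0003,0.003,0],"delta_rot": [0,0,0],"claw": 22},
    {"delta_pos": [0.0003,0.003,0],"delta_rot": [0,0,0],"claw": 22}
  ]
}}

```text
time: 17.23
eef_pos: [0.5355, -0.0161, 0.0241]
tcp_rot: [-0.51, -0.489, 0.513, -0.487]
contact_force: [0.0, -0.4, -0.6]
opening: 0.339
```

{"name": "play_rows", "arguments": {
  "targets": [
    {"delta_pos": [0.0002,0.002,0],"delta_rot": [0,0,0],"claw": 22},
    {"delta_pos": [0.0003,0.003,0],"delta_rot": [0,0,0],"claw": 22},
    {"delta_pos": [0.0003,0.003,0],"delta_rot": [0,0,0],"claw": 22}
  ]
}}

```text
time: 17.48
eef_pos: [0.5358, -0.0133, 0.0241]
tcp_rot: [-0.51, -0.489, 0.513, -0.488]
contact_force: [0.2, -2.6, 0.4]
opening: 0.339
```

{"name": "play_rows", "arguments": {
  "targets": [
    {"delta_pos": [0.0001,0.001,0],"delta_rot": [0,0,0],"claw": 22},
    {"delta_pos": [0.0001,0.001,0],"delta_rot": [0,0,0],"claw": 22}
  ]
}}

```text
time: 17.65
eef_pos: [0.5359, -0.0129, 0.0241]
tcp_rot: [-0.509, -0.489, 0.513, -0.488]
contact_force: [-0.3, -5.5, -0.2]
opening: 0.345
```

{"name": "play_rows", "arguments": {
  "targets": [
    {"delta_pos": [0.0001,0.001,0],"delta_rot": [0,0,0],"claw": 22},
    {"delta_pos": [0.0001,0.001,0],"delta_rot": [0,0,0],"claw": 22},
    {"delta_pos": [0.0001,0.001,0],"delta_rot": [0,0,0],"claw": 22}
  ]
}}

```text
time: 17.9
eef_pos: [0.536, -0.0129, 0.0242]
tcp_rot: [-0.509, -0.489, 0.513, -0.489]
contact_force: [-0.6, -5.6, -0.2]
opening: 0.339
```

{"name": "play_rows", "arguments": {
  "targets": [
    {"delta_pos": [0.0001,0.0015,0],"delta_rot": [0,0,0],"claw": 22},
    {"delta_pos": [0.0002,0.0018,0],"delta_rot": [0,0,0],"claw": 22},
    {"delta_pos": [0.0002,0.0018,0],"delta_rot": [0,0,0],"claw": 22}
  ]
}}

```text
time: 18.15
eef_pos: [0.5362, -0.0128, 0.0244]
tcp_rot: [-0.507, -0.488, 0.514, -0.49]
contact_force: [-1.6, -9.2, 1.0]
opening: 0.339
```

```bash
python3 - <<'E'
from k import *
a,b=info("s",("copper","blue","red"))
cv2.imwrite("pics/c9.png",cv2.resize(b[130:230,280:410],(780,600),interpolation=cv2.INTER_CUBIC))
print(ctrl.get_state()["contact_force"])
E
```

```text
top copper (299, 217) [ 0.5314 -0.0486] [0.012 0.038] 86.8 [[0.512, -0.054], [0.55, -0.056], [0.551, -0.044], [0.513, -0.041]]
scene copper (345, 202) [0.541  0.0082] [0.141 0.047] 85.3 [[0.512, -0.06], [0.559, -0.064], [0.57, 0.076], [0.523, 0.08]]
scene blue (373, 193) [0.5535 0.0504] [0.099 0.013] 84.6 [[0.542, 0.002], [0.555, 0.001], [0.565, 0.099], [0.552, 0.1]]
scene blue (345, 193) [ 0.527  -0.0158] [0.013 0.053] 60.5 [[0.501, -0.009], [0.547, -0.035], [0.553, -0.023], [0.507, 0.003]]
scene red (371, 179) [0.5414 0.0496] [0.026 0.027] 58.9 [[0.523, 0.045], [0.546, 0.031], [0.56, 0.054], [0.537, 0.068]]
[-1.62587611 -8.47816953  0.48875937]
```

View pics/c9.png

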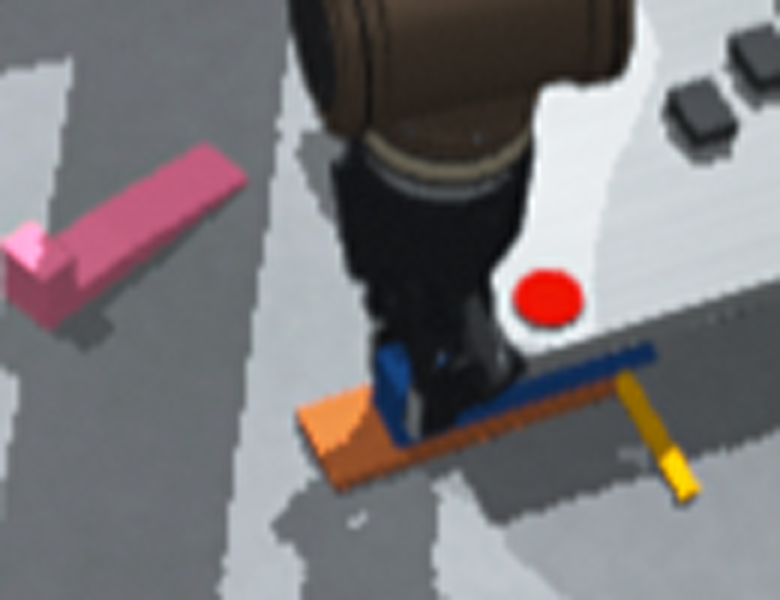

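The nose shows at about (655,352), past the strip, and the packer is still home. The gripper knuckle at about (515,362) is close to the bed's edge and might itself be what stopped the slide. I'll check the moment, then release and push the lug from behind with shut fingers for an unambiguous feel.

```bash
python3 -c "
from h import *
s=ctrl.get_state();print(s['eef_pos'],s['contact_force'],s['wrist_torque'])"
```

```text
[ 0.53615559 -0.01276436  0.02435111] [-1.62587611 -8.47816953  0.48875937] [-1.32806524  0.24329435  0.08560849]
```

{"name": "play_rows", "arguments": {
  "targets": [
    {"delta_pos": [0,-0.001,0],"delta_rot": [0,0,0],"claw": 45},
    {"delta_pos": [0,0,0],"delta_rot": [0,0,0],"claw": 60},
    {"delta_pos": [0,0,0],"delta_rot": [0,0,0],"claw": 60},
    {"delta_pos": [0,0,0],"delta_rot": [0,0,0],"claw": 60},
    {"delta_pos": [0,0,0.02],"delta_rot": [0,0,0],"claw": 60},
    {"delta_pos": [0,0,0.05],"delta_rot": [0,0,0],"claw": 60},
    {"delta_pos": [-0.002,-0.03,0.05],"delta_rot": [0,0,0],"claw": 0},
    {"delta_pos": [-0.005,-0.06,0.05],"delta_rot": [0,0,0],"claw": 0},
    {"delta_pos": [-0.005,-0.06,0.05],"delta_rot": [0,0,0],"claw": 0},
    {"delta_pos": [-0.005,-0.06,0.05],"delta_rot": [0,0,0],"claw": 0},
    {"delta_pos": [-0.005,-0.06,0.05],"delta_rot": [0,0,0],"claw": 0},
    {"delta_pos": [-0.005,-0.06,0.05],"delta_rot": [0,0,0],"claw": 0},
    {"delta_pos": [-0.005,-0.06,0.05],"delta_rot": [0,0,0],"claw": 0}
  ]
}}

```text
time: 19.33
eef_pos: [0.5309, -0.0717, 0.074]
tcp_rot: [-0.507, -0.489, 0.514, -0.49]
contact_force: [-0.3, -0.0, -0.4]
opening: 0.001
```

{"name": "play_rows", "arguments": {
  "targets": [
    {"delta_pos": [0,0,-0.025],"delta_rot": [0,0,0],"claw": 0},
    {"delta_pos": [0,0,-0.042],"delta_rot": [0,0,0],"claw": 0},
    {"delta_pos": [0,0,-0.042],"delta_rot": [0,0,0],"claw": 0},
    {"delta_pos": [0.001,0.01,-0.042],"delta_rot": [0,0,0],"claw": 0},
    {"delta_pos": [0.002,0.02,-0.042],"delta_rot": [0,0,0],"claw": 0},
    {"delta_pos": [0.0025,0.027,-0.042],"delta_rot": [0,0,0],"claw": 0},
    {"delta_pos": [0.0025,0.027,-0.042],"delta_rot": [0,0,0],"claw": 0}
  ]
}}

```text
time: 19.92
eef_pos: [0.5343, -0.0431, 0.0331]
tcp_rot: [-0.507, -0.489, 0.513, -0.491]
contact_force: [0.1, 0.4, 0.5]
opening: -0.006
```

{"name": "play_rows", "arguments": {
  "targets": [
    {"delta_pos": [0.0002,0.002,0],"delta_rot": [0,0,0],"claw": 0},
    {"delta_pos": [0.0003,0.004,0],"delta_rot": [0,0,0],"claw": 0},
    {"delta_pos": [0.0003,0.004,0],"delta_rot": [0,0,0],"claw": 0}
  ]
}}

```text
time: 20.17
eef_pos: [0.535, -0.0388, 0.0337]
tcp_rot: [-0.507, -0.489, 0.512, -0.491]
contact_force: [-1.4, -0.2, -0.0]
opening: 0.003
```

{"name": "play_rows", "arguments": {
  "targets": [
    {"delta_pos": [0.0002,0.0015,0],"delta_rot": [0,0,0],"claw": 0},
    {"delta_pos": [0.0002,0.003,0],"delta_rot": [0,0,0],"claw": 0},
    {"delta_pos": [0.0002,0.003,0],"delta_rot": [0,0,0],"claw": 0}
  ]
}}

```text
time: 20.42
eef_pos: [0.5354, -0.0361, 0.0339]
tcp_rot: [-0.507, -0.488, 0.512, -0.492]
contact_force: [-0.4, -0.9, 0.9]
opening: 0.0
```

{"name": "play_rows", "arguments": {
  "targets": [
    {"delta_pos": [0.0001,0.001,0],"delta_rot": [0,0,0],"claw": 0},
    {"delta_pos": [0.0001,0.0015,0],"delta_rot": [0,0,0],"claw": 0},
    {"delta_pos": [0.0001,0.0015,0],"delta_rot": [0,0,0],"claw": 0}
  ]
}}

```text
time: 20.67
eef_pos: [0.5358, -0.0359, 0.034]
tcp_rot: [-0.507, -0.488, 0.513, -0.493]
contact_force: [0.4, -6.1, -0.3]
opening: 0.002
```

The lug met the shut fingers at y = −0.036, and the wedge resists 6 N with no motion, far from the bed edge. So it is snug against the foot itself. Back off and go above the pad.

{"name": "play_rows", "arguments": {
  "targets": [
    {"delta_pos": [-0.001,-0.015,0],"delta_rot": [0,0,0],"claw": 0},
    {"delta_pos": [-0.001,-0.015,0.035],"delta_rot": [0,0,0],"claw": 0},
    {"delta_pos": [-0.001,-0.015,0.07],"delta_rot": [0,0,0],"claw": 0},
    {"delta_pos": [-0.001,-0.015,0.09],"delta_rot": [0,0,0],"claw": 0},
    {"delta_pos": [0.001,0.02,0.09],"delta_rot": [0,0,0],"claw": 0},
    {"delta_pos": [0.003,0.055,0.09],"delta_rot": [0,0,0],"claw": 0},
    {"delta_pos": [0.0045,0.087,0.09],"delta_rot": [0,0,0],"claw": 0},
    {"delta_pos": [0.0045,0.087,0.09],"delta_rot": [0,0,0],"claw": 0},
    {"delta_pos": [0.0045,0.087,0.075],"delta_rot": [0,0,0],"claw": 0},
    {"delta_pos": [0.0045,0.087,0.06],"delta_rot": [0,0,0],"claw": 0},
    {"delta_pos": [0.0045,0.087,0.06],"delta_rot": [0,0,0],"claw": 0}
  ]
}}

```text
time: 21.58
eef_pos: [0.5378, 0.0516, 0.0909]
tcp_rot: [-0.505, -0.49, 0.514, -0.491]
contact_force: [0.0, -0.1, -0.3]
opening: -0.001
```

{"name": "play_rows", "arguments": {
  "targets": [
    {"delta_pos": [0,0,-0.002],"delta_rot": [0,0,0],"claw": 0},
    {"delta_pos": [0,0,-0.004],"delta_rot": [0,0,0],"claw": 0},
    {"delta_pos": [0,0,-0.004],"delta_rot": [0,0,0],"claw": 0}
  ]
}}

```text
time: 21.83
eef_pos: [0.5377, 0.0514, 0.0869]
tcp_rot: [-0.505, -0.49, 0.514, -0.49]
contact_force: [0.8, 0.1, -1.1]
opening: -0.001
```

{"name": "play_rows", "arguments": {
  "targets": [
    {"delta_pos": [0.002,0,-0.003],"delta_rot": [0,0,0],"claw": 0},
    {"delta_pos": [0.002,0,-0.005],"delta_rot": [0,0,0],"claw": 0},
    {"delta_pos": [0.002,0,-0.005],"delta_rot": [0,0,0],"claw": 0}
  ]
}}

```text
time: 22.08
eef_pos: [0.5398, 0.0513, 0.0818]
tcp_rot: [-0.505, -0.49, 0.514, -0.49]
contact_force: [-0.8, 0.2, -1.1]
opening: -0.001
```

{"name": "play_rows", "arguments": {
  "targets": [
    {"delta_pos": [0,0,-0.001],"delta_rot": [0,0,0],"claw": 0},
    {"delta_pos": [0,0,-0.001],"delta_rot": [0,0,0],"claw": 0}
  ]
}}

```text
time: 22.25
eef_pos: [0.5399, 0.0512, 0.0808]
tcp_rot: [-0.505, -0.49, 0.514, -0.49]
contact_force: [0.2, 0.2, -0.7]
opening: -0.001
```

{"name": "play_rows", "arguments": {
  "targets": [
    {"delta_pos": [0,0,-0.0015],"delta_rot": [0,0,0],"claw": 0},
    {"delta_pos": [0,0,-0.003],"delta_rot": [0,0,0],"claw": 0},
    {"delta_pos": [0,0,-0.003],"delta_rot": [0,0,0],"claw": 0}
  ]
}}

```text
time: 22.5
eef_pos: [0.5396, 0.0513, 0.0774]
tcp_rot: [-0.505, -0.49, 0.514, -0.49]
contact_force: [-0.2, 0.3, -0.0]
opening: -0.004
```

{"name": "play_rows", "arguments": {
  "targets": [
    {"delta_pos": [0,0,-0.001],"delta_rot": [0,0,0],"claw": 0},
    {"delta_pos": [0,0,-0.002],"delta_rot": [0,0,0],"claw": 0},
    {"delta_pos": [0,0,-0.002],"delta_rot": [0,0,0],"claw": 0}
  ]
}}

```text
time: 22.75
eef_pos: [0.5394, 0.0513, 0.0751]
tcp_rot: [-0.505, -0.49, 0.514, -0.49]
contact_force: [-0.1, -0.3, 0.5]
opening: -0.002
```

{"name": "play_rows", "arguments": {
  "targets": [
    {"delta_pos": [0,0,-0.001],"delta_rot": [0,0,0],"claw": 0},
    {"delta_pos": [0,0,-0.002],"delta_rot": [0,0,0],"claw": 0},
    {"delta_pos": [0,0,-0.002],"delta_rot": [0,0,0],"claw": 0}
  ]
}}

```text
time: 23.0
eef_pos: [0.5392, 0.0513, 0.0729]
tcp_rot: [-0.505, -0.49, 0.515, -0.49]
contact_force: [-0.8, -0.6, -0.4]
opening: 0.0
```

{"name": "play_rows", "arguments": {
  "targets": [
    {"delta_pos": [0,0,-0.001],"delta_rot": [0,0,0],"claw": 0},
    {"delta_pos": [0,0,-0.0015],"delta_rot": [0,0,0],"claw": 0},
    {"delta_pos": [0,0,-0.0015],"delta_rot": [0,0,0],"claw": 0}
  ]
}}

```text
time: 23.25
eef_pos: [0.5391, 0.0513, 0.0712]
tcp_rot: [-0.505, -0.49, 0.515, -0.49]
contact_force: [0.5, 0.6, -0.2]
opening: 0.004
```

{"name": "play_rows", "arguments": {
  "targets": [
    {"delta_pos": [0,0,-0.001],"delta_rot": [0,0,0],"claw": 0},
    {"delta_pos": [0,0,-0.0015],"delta_rot": [0,0,0],"claw": 0},
    {"delta_pos": [0,0,-0.0015],"delta_rot": [0,0,0],"claw": 0}
  ]
}}

```text
time: 23.5
eef_pos: [0.5389, 0.0513, 0.0695]
tcp_rot: [-0.505, -0.49, 0.515, -0.49]
contact_force: [-0.5, -0.5, -0.1]
opening: -0.001
```

{"name": "play_rows", "arguments": {
  "targets": [
    {"delta_pos": [0,0,-0.001],"delta_rot": [0,0,0],"claw": 0},
    {"delta_pos": [0,0,-0.0015],"delta_rot": [0,0,0],"claw": 0},
    {"delta_pos": [0,0,-0.0015],"delta_rot": [0,0,0],"claw": 0}
  ]
}}

```text
time: 23.75
eef_pos: [0.5389, 0.0513, 0.0679]
tcp_rot: [-0.505, -0.49, 0.515, -0.49]
contact_force: [0.5, 0.3, 1.0]
opening: 0.001
```

{"name": "play_rows", "arguments": {
  "targets": [
    {"delta_pos": [0,0,-0.001],"delta_rot": [0,0,0],"claw": 0},
    {"delta_pos": [0,0,-0.0015],"delta_rot": [0,0,0],"claw": 0},
    {"delta_pos": [0,0,-0.0015],"delta_rot": [0,0,0],"claw": 0}
  ]
}}

```text
time: 24.0
eef_pos: [0.5387, 0.0513, 0.0662]
tcp_rot: [-0.505, -0.49, 0.515, -0.49]
contact_force: [0.7, 0.5, -0.0]
opening: 0.001
```

{"name": "play_rows", "arguments": {
  "targets": [
    {"delta_pos": [0,0,-0.001],"delta_rot": [0,0,0],"claw": 0},
    {"delta_pos": [0,0,-0.0015],"delta_rot": [0,0,0],"claw": 0},
    {"delta_pos": [0,0,-0.0015],"delta_rot": [0,0,0],"claw": 0}
  ]
}}

```text
time: 24.25
eef_pos: [0.5386, 0.0513, 0.0644]
tcp_rot: [-0.505, -0.49, 0.515, -0.489]
contact_force: [0.9, -0.4, 0.2]
opening: 0.001
```

{"name": "play_rows", "arguments": {
  "targets": [
    {"delta_pos": [0,0,-0.001],"delta_rot": [0,0,0],"claw": 0},
    {"delta_pos": [0,0,-0.001],"delta_rot": [0,0,0],"claw": 0}
  ]
}}

```text
time: 24.42
eef_pos: [0.5386, 0.0514, 0.0633]
tcp_rot: [-0.505, -0.49, 0.515, -0.489]
contact_force: [0.2, -0.9, 0.4]
opening: 0.0
```

{"name": "play_rows", "arguments": {
  "targets": [
    {"delta_pos": [0,0,-0.001],"delta_rot": [0,0,0],"claw": 0},
    {"delta_pos": [0,0,-0.0015],"delta_rot": [0,0,0],"claw": 0},
    {"delta_pos": [0,0,-0.0015],"delta_rot": [0,0,0],"claw": 0}
  ]
}}

```text
time: 24.67
eef_pos: [0.5387, 0.0514, 0.0631]
tcp_rot: [-0.504, -0.491, 0.515, -0.489]
contact_force: [-2.5, -0.3, 7.0]
opening: 0.003
```

{"name": "play_rows", "arguments": {
  "targets": [
    {"delta_pos": [0.001,0,-0.001],"delta_rot": [0,0,0],"claw": 0},
    {"delta_pos": [0.001,0,-0.001],"delta_rot": [0,0,0],"claw": 0}
  ]
}}

```text
time: 24.83
eef_pos: [0.5394, 0.0513, 0.0632]
tcp_rot: [-0.504, -0.491, 0.516, -0.489]
contact_force: [-4.2, -0.3, 6.7]
opening: -0.001
```

Pad contact at 7 N. Press on toward 12 N without a sideways shift.

{"name": "play_rows", "arguments": {
  "targets": [
    {"delta_pos": [-0.0007,0,-0.0015],"delta_rot": [0,0,0],"claw": 0},
    {"delta_pos": [-0.0007,0,-0.0024],"delta_rot": [0,0,0],"claw": 0},
    {"delta_pos": [-0.0007,0,-0.0024],"delta_rot": [0,0,0],"claw": 0},
    {"delta_pos": [-0.0007,0,-0.0024],"delta_rot": [0,0,0],"claw": 0}
  ]
}}

```text
time: 25.17
eef_pos: [0.5394, 0.0513, 0.0631]
tcp_rot: [-0.504, -0.491, 0.516, -0.489]
contact_force: [-3.9, 0.4, 11.5]
opening: -0.004
```

11.5 N with no sink (z 0.0632 → 0.0631). A touch more, and hold for about a second.

{"name": "play_rows", "arguments": {
  "targets": [
    {"delta_pos": [-0.0005,0,-0.0026],"delta_rot": [0,0,0],"claw": 0},
    {"delta_pos": [-0.0005,0,-0.0026],"delta_rot": [0,0,0],"claw": 0},
    {"delta_pos": [-0.0005,0,-0.0026],"delta_rot": [0,0,0],"claw": 0},
    {"delta_pos": [-0.0005,0,-0.0026],"delta_rot": [0,0,0],"claw": 0},
    {"delta_pos": [-0.0005,0,-0.0026],"delta_rot": [0,0,0],"claw": 0},
    {"delta_pos": [-0.0005,0,-0.0026],"delta_rot": [0,0,0],"claw": 0},
    {"delta_pos": [-0.0005,0,-0.0026],"delta_rot": [0,0,0],"claw": 0},
    {"delta_pos": [-0.0005,0,-0.0026],"delta_rot": [0,0,0],"claw": 0},
    {"delta_pos": [-0.0005,0,-0.0026],"delta_rot": [0,0,0],"claw": 0},
    {"delta_pos": [-0.0005,0,-0.0026],"delta_rot": [0,0,0],"claw": 0},
    {"delta_pos": [-0.0005,0,-0.0026],"delta_rot": [0,0,0],"claw": 0},
    {"delta_pos": [-0.0005,0,-0.0026],"delta_rot": [0,0,0],"claw": 0}
  ]
}}

```text
time: 26.17
eef_pos: [0.5394, 0.0513, 0.063]
tcp_rot: [-0.504, -0.491, 0.516, -0.489]
contact_force: [-4.7, 0.1, 13.4]
opening: -0.003
```

{"name": "play_rows", "arguments": {
  "targets": [
    {"delta_pos": [0,0,0.005],"delta_rot": [0,0,0],"claw": 0},
    {"delta_pos": [0,0,0.03],"delta_rot": [0,0,0],"claw": 0},
    {"delta_pos": [0,0,0.07],"delta_rot": [0,0,0],"claw": 0},
    {"delta_pos": [0,-0.03,0.1],"delta_rot": [0,0,0],"claw": 0},
    {"delta_pos": [-0.02,-0.07,0.12],"delta_rot": [0,0,0],"claw": 0},
    {"delta_pos": [-0.04,-0.11,0.12],"delta_rot": [0,0,0],"claw": 0},
    {"delta_pos": [-0.05,-0.15,0.12],"delta_rot": [0,0,0],"claw": 0},
    {"delta_pos": [-0.06,-0.19,0.12],"delta_rot": [0,0,0],"claw": 0},
    {"delta_pos": [-0.06,-0.23,0.12],"delta_rot": [0,0,0],"claw": 0},
    {"delta_pos": [-0.06,-0.25,0.12],"delta_rot": [0,0,0],"claw": 0},
    {"delta_pos": [-0.06,-0.25,0.12],"delta_rot": [0,0,0],"claw": 0}
  ]
}}

```text
time: 27.08
eef_pos: [0.4792, -0.2035, 0.1837]
tcp_rot: [-0.505, -0.489, 0.517, -0.489]
contact_force: [0.1, 0.5, 0.5]
opening: -0.001
```

```bash
python3 - <<'E'
from k import *
a,b=info("end")
cv2.imwrite("pics/c10.png",np.hstack([cv2.resize(a[160:260,230:330],(400,400),interpolation=2),cv2.resize(b[150:250,310:410],(400,400),interpolation=2)]))
E
```

```text
top copper (292, 216) [ 0.535  -0.0119] [0.086 0.04 ] 86.4 [[0.512, -0.054], [0.552, -0.056], [0.558, 0.03], [0.518, 0.033]]
top blue (277, 213) [0.5414 0.0049] [0.052 0.033] 86.4 [[0.523, -0.02], [0.556, -0.022], [0.559, 0.03], [0.527, 0.032]]
top yellow (245, 190) [0.6043 0.0816] [0.009 0.044] 84.2 [[0.582, 0.08], [0.626, 0.075], [0.627, 0.084], [0.583, 0.088]]
top red (254, 211) [0.5399 0.0542] [0.024 0.022] 86.4 [[0.528, 0.043], [0.55, 0.042], [0.551, 0.065], [0.53, 0.067]]
scene copper (345, 202) [0.541  0.0081] [0.141 0.047] 85.3 [[0.512, -0.06], [0.559, -0.064], [0.57, 0.076], [0.523, 0.08]]
scene blue (357, 194) [0.5325 0.0379] [0.128 0.052] 84.6 [[0.5, -0.023], [0.553, -0.028], [0.565, 0.099], [0.512, 0.104]]
scene yellow (389, 203) [0.5956 0.0787] [0.012 0.071] 83.3 [[0.559, 0.077], [0.63, 0.069], [0.632, 0.081], [0.561, 0.089]]
scene red (371, 179) [0.5414 0.0496] [0.026 0.027] 58.9 [[0.523, 0.045], [0.546, 0.031], [0.56, 0.054], [0.536, 0.068]]
```

View pics/c10.png

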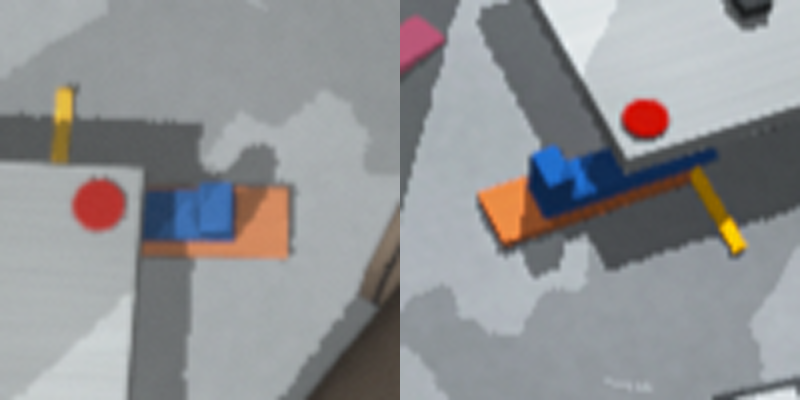

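The final view shows the packer home against the strip, the wedge on top of it under the foot (lug at about (215,210) in the top crop), the pad unmoved and the arm clear. Handing in.

```bash
python3 -c "
from plant import ctrl
print(ctrl.sign_off())"
```

```text
the job is handed in; nothing more can be done
None
```

The job is done and handed in at about 27 s of the 64 s. Both shims are in place and the bed did not rock when pressed.

- **Packer:** I slid it flat along the bench until it stopped against the yellow strip. It took a 12 N push with no further travel, and the last image still shows it home.
- **Wedge:** I slid it in nose first on top of the packer until it was snug, with the nose about 53 mm past the foot's centre. The push peaked at about 9 N. After letting go, a 6 N push on the lug from behind did not move it. I could not measure the load on the foot directly; I estimate 10–17 N, under the 25 N limit.
- **Press:** I held the red pad for about a second at 11.5 to 13.4 N, slightly over the 12 N asked. The tool sank only about 0.2 mm. There was also about 4 N of sideways force.
- **Last checks:** The final images show the pad, packer and strip where they were and the arm clear. I never moved the dies or the screwdriver, but I did not measure them again at the end.
- **What disagreed:** The fingertips reached roughly 15–20 mm less far than the stated 25 mm. The first three attempts to grip the packer closed on air just above it, so from then on I set heights by touch and force.

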